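Clamp the stepped block in the bench caliper

ROBOT

A 6-joint arm with a two-finger parallel gripper is mounted at the origin on the work surface. World frame = base frame: x ahead of the robot, y to its left, z up, the work surface at z = 0. Lengths are in m, angles in degrees, forces in N, time in s.
With the tool pointing down it reaches from about 0.375 to 0.9 m from the base axis. Payload 3.1 kg.
Tool frame: the origin (TCP) lies on the centre line of the jaws, within the pads' length; the fingertips stand 22 mm ahead of it and the grasp point (between the pads) lies 3 mm ahead of it; y points along the fingers, z is the direction in which the jaws open and shut, and the axes are right-handed (so a half turn about y gives the same grasp; the last joint's range is limited). The gripper opens to 87 mm and grips with 3 to 60 N. Pads are 19 mm wide; open, the fingers measure 117 mm over their backs; the gripper's body (75 mm by 190 mm) begins 51 mm behind the grasp point.
Start: joints at [-73.711, 30.224, 82.088, -0, 67.689, -10.227], TCP at [0.279, -0.559, 0.21] pointing down, gripper open.
Joint ranges: [-176.69, 176.69], [-43.24, 126.21], [12.49, 139.97], [-82, 262], [0, 151.66], [-163.58, 163.58]. Speed limits (degrees/s): [159.86, 159.86, 180, 180, 180, 180].

INTERFACE

Orientations are given as a 3x3 rotation matrix whose columns are the frame's x, y, z axes.
In Python, from rig import bot gives the robot as it stands.
- The arm moves only by the tool jog_arm, never from a script. Its argument "motion" is one flat list of numbers, 6 for each row, row after row: the shift along the tool's x, y, z in mm, then the turn, a rotation vector about the tool's x, y, z in degrees. A call has 1 to 20 rows; each row is the pose to reach, as a shift and turn from the pose commanded when the call began, along the tool's axes at that moment; what a row does not reach only later rows make up. A row lasts 1/8 s, in which the tool goes at most 62.5 mm and 10.7 degrees, less where a joint would pass 70% of its speed; a pose out of reach is approached as far as the arm can. A call with a gripper value outside its range is refused whole. "gripper" is the opening, from 0 (shut) to 1 (fully open), set as the call begins (left out, the last holds). The fingers move at their own pace and stop on an object; the grip force is fixed at half the most. Time passes only in rows, so rows that repeat a pose let the fingers close. It gives the time, the measured TCP pose, the force and the opening at its end, in the units of the state.
- bot.read_state(): the state, without advancing time (a new reading comes with each control period).
- bot.capture(name): name is "scene" or "side" or "wrist"; returns (picture, depth): 400x640x3 uint8, red, green, blue; 400x640 float32, m along the optical axis (not along the pixel's ray), 0 where there is no reading.
- bot.get_calibration(name): a dict with "mtx" (3x3 intrinsics, pixels), "pose" (4x4, takes a point from camera to world coordinates); the wrist camera has in their place "hand_eye" (4x4, takes a point from camera to tool coordinates, whose origin is the TCP and whose axes are the tool frame's). Camera axes: x right, y up, looking along -z (the intrinsics and any distortion apply to the point x, -y, -z); pixel columns grow to the right and rows downward; lengths in m; the calibration is good to about 2 mm. A picture is of the moment at which its call begins: read the wrist's pose just before it. get_calibration takes no time and is no camera call.
- bot.hand_in(): hands the job in, once; it reports no verdict.
The state is a dict: "time_s": time; "joint_positions": joint angles; "qvel": joint speeds; "tau": joint torques, N m; "position": TCP position; "tcp_rot": TCP orientation; "force": force on the tool from outside, world axes, zero at the start; "moment": the same for the moment, N m; "opening": opening from 0.0 (shut) to 1.0 (fully open).
Only numpy, scipy, OpenCV 4.12 (cv2) and the standard library are available. Lean on these libraries where they do the work, as an engineer would, in place of code of your own. Each camera call takes 0.05 s, during which the arm holds its last target.

TASK

Lift the aluminium block with the step at one end out of the black rack, set it down on the grey pad, and take it again another way, leaving its long sides free for the jaws, so that you can lay it flat on the bed of the bench caliper, between the jaws and square to them, its long sides facing them. Then slide the jaw shut until the block is pressed flat against the fixed anvil and the spring-loaded face has been pushed about halfway back towards the slide, never all the way in, and leave it clamped like that. Do not drop the block, and leave the other two blocks where they are.

Things in the scene. Friction and masses are not known exactly. Their poses are not given: they have to be found in the camera images.
- step_block_centre (a point): Centre of the loose stepped block (bare aluminium, 0.14 kg), 16 mm above its underside: 56 mm long (x), 30 wide (y), 32 tall (z), but its last 24 mm at the +x end are milled down to 22 mm tall. It starts in any of the rack's three places, its length across the rack, its ends 5 mm from the rails, so there it can be gripped only across its 30 mm width.
- plain_block_centre (a point): Centre of the plain rectangular block, 56 x 30 x 32 mm, nothing milled off (loose, in the rack, same material; axes as for the stepped block). Leave alone.
- groove_block_centre (a point): Centre of a block of the same outer size with a groove 18 mm wide and 10 mm deep milled across the middle of its top (loose, in the rack, same material; axes as for the stepped block). Leave alone.
- rack: Black fixed rack, 236 mm long (x), 96 mm wide (y); origin at the centre of its underside. Flat floor 8 mm thick; two long rails along its sides, their tops 38 mm above the table, 66 mm apart inside. The three blocks stand in a row about 80 mm apart along x, with about 50 mm of free floor between them.
- pad_top (a point): Centre of the top face of the flat grey pad, 130 (x) x 120 (y) mm, 6 mm thick, fixed to the table: the place to set the block down and take it again.
- anvil_foot (a point): Foot of the fixed anvil's measuring face, in the middle of the bed, 40 mm above the table. x: sliding direction, into the anvil (the jaw shuts towards +x); y across the bed. The bed is a flat beam 36 mm wide, so a 56 mm block across it overhangs 10 mm at both ends; base plate 100 mm wide, 12 mm high. The anvil (30 mm wide, 42 mm tall) fills x = 0 to 18 mm.
- plunger_face (a point): Centre of the spring-loaded steel face (26 x 26 mm, 6 mm thick) on the front of the slide, 17 mm above the bed; its axes are as for anvil_foot. The gap between the jaws is the distance along x from here to anvil_foot; it starts at 42 to 52 mm.
- tab (a point): Point in the black upright tab on the slide, 12 mm below its top, 50 mm above the bed. The tab is 16 mm (x, sliding direction) x 24 mm (y), its top 102 mm above the table, on the rear of the slide (46 mm wide, 60 mm long, top 66 mm above the table), 66 mm behind the free spring-loaded face. Axes as for anvil_foot.
- slide (a joint): Position of the slide, m: 0 = jaws fully open (52 mm gap), grows as the jaw shuts, up to 0.045. It drags with about 10 N and stays where it is left.
- plunger (a joint): How far the spring-loaded face is pushed in, m: 0 = free (12 mm gap to the slide's body), 0.012 = all the way in. Spring 0.6 N/mm, weaker than the drag of the slide. With the block against the anvil the face just touches it at slide = 0.022; from there it is pushed in as far as the slide moves on.
Mind the look-alikes: they are no part of the job. Of the things shaped like the part that bears pad_top, the grey one is meant. Leave any turquoise look-alike of the part that bears step_block_centre alone.

How it is judged (in metres and radians):
On the way, in this order (a step that is already met when the one before it is completed fails the run):
1. the stepped block rests upright on the grey pad, let go (x of step_block_centre in the frame of pad_top between -0.065 and 0.065 m and y of step_block_centre in the frame of pad_top between -0.06 and 0.06 m and z of step_block_centre in the frame of pad_top between 0.012 and 0.02 m and contact force between the fingers and step_block below 0.05 N and linear speed of step_block below 0.02 m/s and angle between step_block_centre's own z axis and vertical below 0.1 rad), for 0.1 s.
2. the stepped block lies on the caliper bed between the jaws, let go (y of step_block_centre in the frame of anvil_foot between -0.012 and 0.012 m and z of step_block_centre in the frame of anvil_foot between 0.011 and 0.021 m and x of step_block_centre in the frame of anvil_foot between -0.045 and -0.01 m and angle between step_block_centre's own z axis and vertical below 0.1 rad and contact force between the fingers and step_block below 0.05 N and linear speed of step_block below 0.02 m/s), for 0.1 s.
At the end, for the whole second after the job is handed in: The stepped block lies flat on the caliper bed (tilt under 0.1 rad), centred across it within 12 mm, square to the jaws within 0.09 rad, pressed on the anvil with more than 0.5 N and on the spring-loaded face with more than 1 N, that face pushed in by 3 to 10 mm, everything at rest (y of step_block_centre in the frame of anvil_foot between -0.012 and 0.012 m and z of step_block_centre in the frame of anvil_foot between 0.011 and 0.021 m and x of step_block_centre in the frame of anvil_foot between -0.045 and -0.01 m and angle between step_block_centre's own z axis and vertical below 0.1 rad and angle between the y axis of step_block_centre and the x axis of anvil_foot, either way round below 0.09 rad and value of joint plunger between 0.003 and 0.01 m and contact force between step_block and anvil above 0.5 N and contact force between step_block and plunger above 1 N and linear speed of step_block below 0.01 m/s); the robot touches nothing.
It fails at once if the spring-loaded face is pushed all the way in (beyond 11.5 mm) (value of joint plunger above 0.0115 m).
It fails at once if the stepped block is dropped (moves at over 0.6 m/s out of the fingers) (contact force between the fingers and step_block below 0.05 N and linear speed of step_block above 0.6 m/s).
It fails at once if the plain block is moved by more than 30 mm (distance of plain_block_centre from where it was at the start of the episode above 0.03 m).
It fails at once if the grooved block is moved by more than 30 mm (distance of groove_block_centre from where it was at the start of the episode above 0.03 m).
It also fails if it takes over 64 s, if anything falls off the work surface, if the arm or the gripper's body presses on something with over 40 N, if the wrist force passes 120 N, or if a joint passes its speed limit or range.

## Working session

There is one attempt and no reset: what is moved stays moved. The work goes in short steps, Python scripts to look and compute and a tool call to move; the robot and the scene stay as the last step left them, time stands still between calls to the robot, and variables do not carry over. Pictures are saved under pics/ and viewed, and the job is handed in when it is done.

Besides the shell and the picture viewer there is one more tool, called as a command line: name --argument value ..., lists and objects as JSON in quotes. jog_arm: Moves the arm, as the interface text tells. Its arguments: {"type":"object","properties":{"motion":{"type":"array","items":{"type":"number"}},"gripper":{"type":"number"}},"required":["motion"]}

```bash
ls; mkdir -p pics
python3 - <<'E'
from rig import bot
import cv2,numpy as np
s=bot.read_state();print({k:np.round(v,4).tolist() for k,v in s.items()})
for n in["scene","side","wrist"]:
    p,d=bot.capture(n);np.savez(f'pics/{n}0.npz',p=p,d=d);cv2.imwrite(f'pics/{n}0.png',p[:,:,::-1])
    c=bot.get_calibration(n);print(n,{k:np.round(v,4).tolist() if not isinstance(v,str) else v for k,v in c.items()},(d>0).mean())
E
```

```text
pics
{'time_s': 0.0, 'joint_positions': [-73.7094, 30.278, 82.1566, -0.0008, 67.6881, -10.226], 'qvel': [-0.1517, 0.0219, -0.1294, -0.0722, 0.0929, -0.0527], 'tau': [-0.0002, -44.0045, -17.6592, 0.0633, 0.0583, -0.0002], 'position': [0.2789, -0.5585, 0.2087], 'tcp_rot': [[-0.8948, -0.0006, 0.4465], [-0.4465, 0.0021, -0.8948], [-0.0004, -1.0, -0.0021]], 'force': [-0.8598, 0.945, 0.1854], 'moment': [0.0349, -0.0078, -0.0315], 'opening': 1.0002}
scene {'mtx': [[382.8819, 0.0, 320.5673], [0.0, 382.8819, 200.285], [0.0, 0.0, 1.0]], 'pose': [[-0.1591, -0.6261, 0.7633, 1.1014], [0.9872, -0.0981, 0.1254, 0.1269], [-0.0036, 0.7736, 0.6337, 0.6452], [0.0, 0.0, 0.0, 1.0]]} 0.99596875
side {'mtx': [[362.4267, 0.0, 323.4798], [0.0, 362.4267, 200.1576], [0.0, 0.0, 1.0]], 'pose': [[-0.8178, 0.4289, -0.3838, 0.1082], [-0.5754, -0.5972, 0.5588, 0.4833], [0.0104, 0.6778, 0.7352, 0.7164], [0.0, 0.0, 0.0, 1.0]]} 0.9961953125
wrist {'mtx': [[287.8863, 0.0, 318.6103], [0.0, 287.8863, 194.7166], [0.0, 0.0, 1.0]], 'hand_eye': [[-0.0016, -0.952, -0.3062, -0.0848], [-0.0002, 0.3062, -0.952, -0.1753], [1.0, -0.0015, -0.0007, -0.0001], [0.0, 0.0, 0.0, 1.0]]} 0.9958671875
```

View pics/scene0.png

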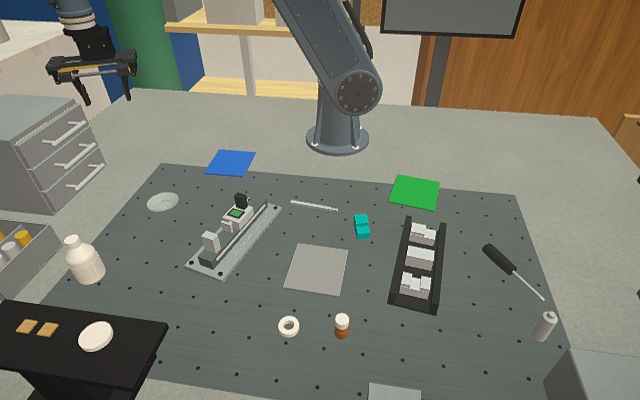

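View pics/side0.png

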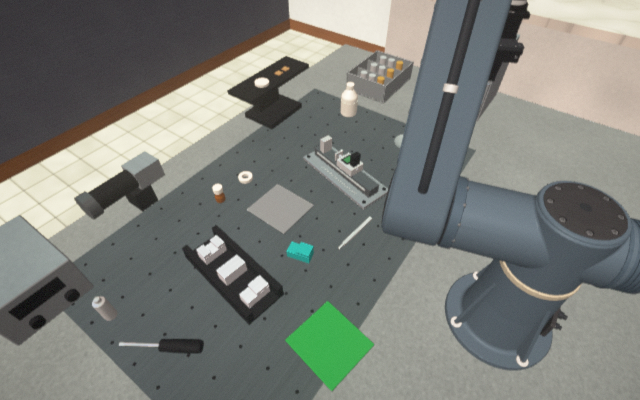

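View pics/wrist0.png

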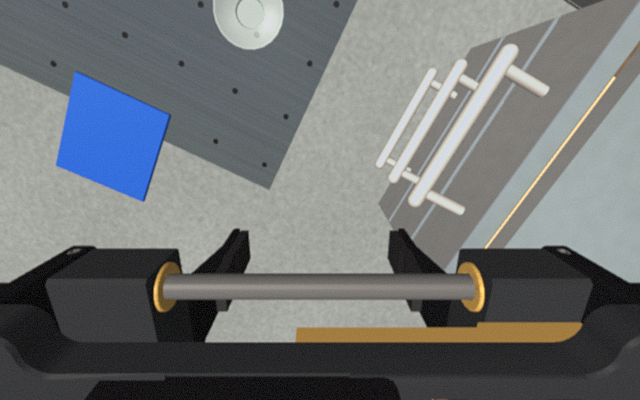

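```bash
cat > h.py <<'E'
import numpy as np,cv2
from rig import bot
def load(n):
    z=np.load(f'pics/{n}.npz');return z['p'],z['d']
def cam(n,st=None):
    c=bot.get_calibration(n);K=np.array(c['mtx'])
    if 'pose' in c:return K,np.array(c['pose'])
    T=np.eye(4);T[:3,:3]=st['tcp_rot'];T[:3,3]=st['position']
    return K,T@np.array(c['hand_eye'])
def cloud(d,K,T):
    v,u=np.mgrid[:d.shape[0],:d.shape[1]]
    P=np.stack([(u-K[0,2])/K[0,0]*d,-(v-K[1,2])/K[1,1]*d,-d],-1)
    return P@T[:3,:3].T+T[:3,3]
def ray(u,v,z,K,T):
    r=T[:3,:3]@np.array([(u-K[0,2])/K[0,0],-(v-K[1,2])/K[1,1],-1.])
    return T[:3,3]+r*(z-T[2,3])/r[2]
def proj(X,K,T):
    q=(np.atleast_2d(X)-T[:3,3])@T[:3,:3]
    return np.stack([K[0,2]-K[0,0]*q[:,0]/q[:,2],K[1,2]+K[1,1]*q[:,1]/q[:,2]],1)
E
python3 - <<'E'
from h import *
p,d=load('scene0');q,e=load('side0')
a=cv2.resize(p[205:325,380:460],(400,600),interpolation=2);b=cv2.resize(q[220:330,175:290],(400,383),interpolation=2)
im=np.zeros((600,800,3),np.uint8);im[:,:400]=a;im[:383,400:]=b
cv2.imwrite('pics/z1.png',im[:,:,::-1])
a=cv2.resize(p[180:290,170:290],(400,367),interpolation=2);b=cv2.resize(q[125:215,295:395],(400,360),interpolation=2)
im=np.zeros((370,800,3),np.uint8);im[:367,:400]=a;im[:360,400:]=b
cv2.imwrite('pics/z2.png',im[:,:,::-1])
for n,d_,pts in (('scene',d,[(317,269),(418,288),(420,258),(423,233),(235,235),(300,330)]),('side',e,[(280,208),(230,268),(300,150)])):
    C=cloud(d_,*cam(n))
    for u,v in pts: print(n,u,v,C[v,u].round(4))
E
```

```text
scene 317 269 [0.5654 0.0304 0.0077]
scene 418 288 [0.6014 0.2392 0.0305]
scene 420 258 [0.5288 0.2444 0.0396]
scene 423 233 [0.4514 0.254  0.0398]
scene 235 235 [ 0.5202 -0.1651  0.0362]
scene 300 330 [7.107e-01 2.240e-02 4.000e-04]
side 280 208 [0.5556 0.0319 0.0053]
side 230 268 [0.5107 0.2497 0.0398]
side 300 150 [ 6.621e-01 -1.913e-01 -5.000e-04]
```

View pics/z1.png

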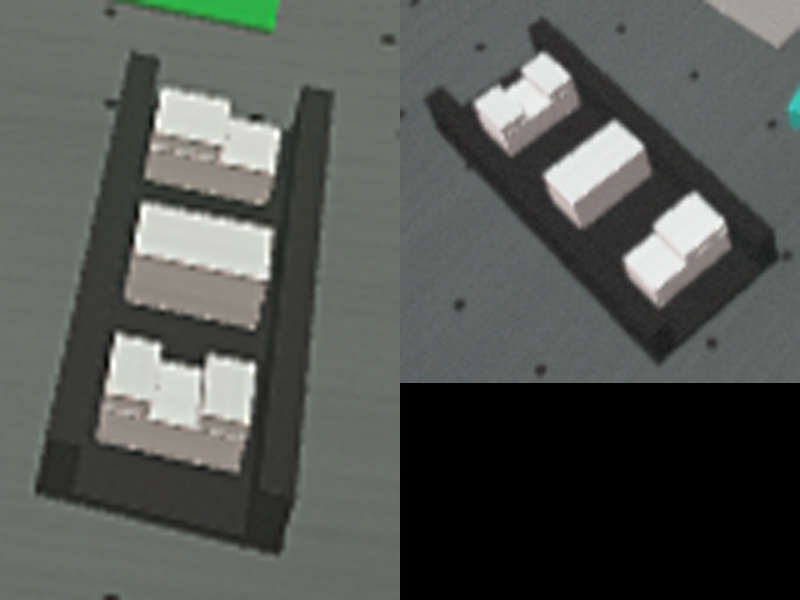

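View pics/z2.png

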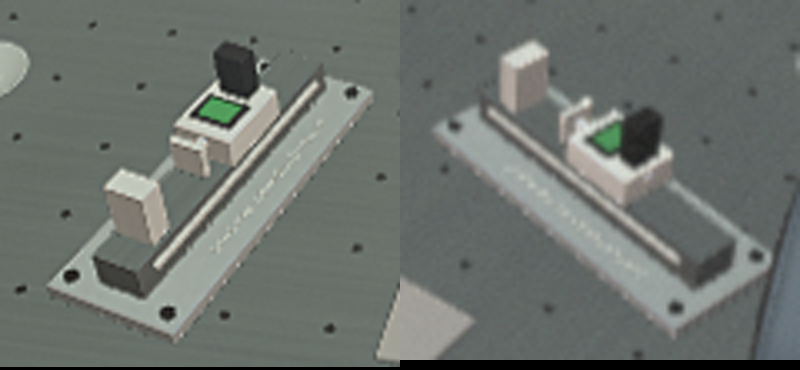

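```bash
cat > m1.py <<'E'
from h import *
for n,f in (('scene','scene0'),('side','side0')):
    p,d=load(f);C=cloud(d,*cam(n))
    g=p.astype(int);bright=(g.min(2)>150)
    roi=(C[...,0]>.38)&(C[...,0]<.68)&(C[...,1]>.17)&(C[...,1]<.33)
    m=bright&roi&(C[...,2]>.025)&(C[...,2]<.05)
    k,l,st,ce=cv2.connectedComponentsWithStats(m.astype(np.uint8))
    for i in range(1,k):
        if st[i,4]<60: continue
        P=C[l==i]; r=cv2.minAreaRect((P[:,:2]*1000).astype(np.float32)); print(n,'blk',st[i],np.round(r[0],1),np.round(r[1],1),round(r[2],1),P[:,2].max().round(4))
        hi=P[P[:,2]>.036]; lo=P[P[:,2]<=.034]
        if len(lo): print('  hi',hi.mean(0).round(4),'lo',lo.mean(0).round(4),len(hi),len(lo))
    # rack dark
    m=(g.max(2)<70)&(C[...,0]>.35)&(C[...,0]<.72)&(C[...,1]>.15)&(C[...,1]<.35)&(C[...,2]>.03)&(C[...,2]<.05)
    P=C[m];r=cv2.minAreaRect((P[:,:2]*1000).astype(np.float32));print('rack',np.round(r[0],1),np.round(r[1],1),r[2],np.percentile(P[:,2],[5,50,95]).round(4))
    # pad
    hsv=cv2.cvtColor(p,cv2.COLOR_RGB2HSV)
    u0,v0=(317,269) if n=='scene' else (280,208)
    m=(np.abs(g-g[v0,u0]).max(2)<18).astype(np.uint8)
    k,l,st,ce=cv2.connectedComponentsWithStats(m);i=l[v0,u0];K,T=cam(n)
    P=np.array([ray(u,v,.006,K,T)[:2]*1000 for v,u in np.argwhere(l==i)]);r=cv2.minAreaRect(P.astype(np.float32));print('pad',np.round(r[0],1),np.round(r[1],1),r[2])
    # caliper: heights
    m=(C[...,0]>.35)&(C[...,0]<.68)&(C[...,1]>-.32)&(C[...,1]<-.05)
    for lo,hi,nm in((.005,.018,'base'),(.033,.046,'bed'),(.06,.07,'slidetop'),(.077,.086,'anviltop'),(.096,.108,'tab')):
        P=C[m&(C[...,2]>lo)&(C[...,2]<hi)]
        if len(P)>5:
            r=cv2.minAreaRect((P[:,:2]*1000).astype(np.float32));print(nm,len(P),P.mean(0).round(4),np.round(r[0],1),np.round(r[1],1),round(r[2],1))
E
python3 m1.py
```

```text
scene blk [411 223  25  17 225] [439.5 255. ] [55.1 33.1] 80.4 0.0434
  hi [0.4373 0.2435 0.0403] lo [0.4417 0.2709 0.0305] 129 96
scene blk [407 246  28  15 272] [515.1 245.3] [55.4 32. ] 82.4 0.0438
scene blk [401 272  30  19 335] [590.6 233.6] [55.7 30.6] 83.0 0.0434
  hi [0.5915 0.2338 0.0406] lo [0.5917 0.2338 0.0304] 226 109
rack [517.1 245.4] [ 93.9 239.2] 81.56134033203125 [0.0355 0.0382 0.0399]
pad [559.4  28.7] [118.4 128.5] 87.83192443847656
base 1802 [ 0.5261 -0.162   0.0117] [ 473.5 -165.8] [124.8 309. ] 68.8
bed 732 [ 0.5125 -0.175   0.0393] [ 491.8 -172.8] [ 42.7 232.1] 74.7
slidetop 439 [ 0.4981 -0.1733  0.0657] [ 514.6 -181.6] [ 47.  140.2] 74.8
anviltop 142 [ 0.548  -0.1887  0.081 ] [ 517.3 -183.6] [ 30.  133.8] 76.1
tab 66 [ 0.4596 -0.1652  0.1004] [ 457.5 -165.9] [24.2 17.3] 76.3
side blk [197 235  27  26 296] [589.5 231.7] [61.7 31.8] 85.5 0.0428
  hi [0.59   0.2352 0.0395] lo [0.5891 0.2345 0.0297] 191 100
side blk [217 255  28  27 325] [514.  243.7] [60.8 31.8] 82.4 0.0432
  hi [0.5134 0.2465 0.0397] lo [0.513  0.2574 0.0293] 311 11
side blk [240 275  29  30 387] [439.3 254.3] [59.6 36.1] 82.7 0.0432
  hi [0.4354 0.2445 0.0397] lo [0.4393 0.2697 0.0297] 204 178
rack [516. 246.] [ 94.6 236.9] 81.55442810058594 [0.0339 0.0374 0.0394]
pad [558.2  30.2] [119.1 126. ] 88.02173614501953
base 1185 [ 0.4702 -0.1464  0.0117] [ 468.1 -165.4] [127.8 302.7] 68.3
bed 519 [ 0.4663 -0.1629  0.0393] [ 489.5 -172.9] [ 44.  230.6] 75.9
slidetop 273 [ 0.4901 -0.1685  0.0656] [ 511.  -177.8] [ 48.8 141.8] 75.6
anviltop 84 [ 0.5307 -0.1828  0.0812] [ 514.  -177.6] [ 30.8 137.8] 72.3
tab 48 [ 0.4542 -0.1634  0.1009] [ 454.6 -164.9] [26.8 16.6] 74.5
```

```bash
cat >> h.py <<'E'
def R(t):
    t=np.radians(t);c,s=np.cos(t),np.sin(t)
    return np.array([[s,0,c],[-c,0,s],[0,-1,0]])
def goal(pos,t,st=None):
    """shift mm, rotvec deg in current tool axes to reach TCP pos, yaw t"""
    from scipy.spatial.transform import Rotation as Ro
    st=st or bot.read_state();R0=np.array(st['tcp_rot']);
    sh=R0.T@(np.array(pos)-st['position'])*1000
    rv=Ro.from_matrix(R0.T@R(t)).as_rotvec(degrees=True)
    print('goal shift',sh.round(1),'turn',rv.round(2));return sh,rv
E
python3 - <<'E'
from h import *
K,_=cam('side');c=bot.get_calibration('wrist')
def view(pos,t,pts):
    st=dict(position=np.array(pos),tcp_rot=R(t));K,T=cam('wrist',st);return proj(np.array(pts),K,T).round(0).tolist()
print('under tcp',view([.45,-.2,.25],-40,[[.45,-.2,0],[.45,-.2,.04]]))
cal=[[.38,-.14,.012],[.6,-.2,.08],[.457,-.166,.1]]
for t in(-63,-40,-20,0,-105): 
  r=R(t); 
  for k in (.05,.1):
    pos=np.array([.49,-.17,.25])+r[:,0]*k
    print(t,k,pos.round(3),np.hypot(*pos[:2]).round(3),view(pos,t,cal))
goal([.45,-.3,.25],-40)
E
```

```text
under tcp [[319.0, 162.0], [319.0, 167.0]]
-63 0.05 [ 0.445 -0.193  0.25 ] 0.485 [[267.0, 186.0], [389.0, 54.0], [302.0, 159.0]]
-63 0.1 [ 0.401 -0.215  0.25 ] 0.455 [[265.0, 152.0], [393.0, 1.0], [302.0, 114.0]]
-40 0.05 [ 0.458 -0.208  0.25 ] 0.503 [[247.0, 162.0], [410.0, 90.0], [294.0, 151.0]]
-40 0.1 [ 0.426 -0.247  0.25 ] 0.492 [[245.0, 126.0], [415.0, 41.0], [293.0, 105.0]]
-20 0.05 [ 0.473 -0.217  0.25 ] 0.52 [[238.0, 135.0], [416.0, 125.0], [290.0, 142.0]]
-20 0.1 [ 0.456 -0.264  0.25 ] 0.527 [[235.0, 98.0], [421.0, 79.0], [288.0, 95.0]]
0 0.05 [ 0.49 -0.22  0.25] 0.537 [[238.0, 106.0], [409.0, 158.0], [289.0, 131.0]]
0 0.1 [ 0.49 -0.27  0.25] 0.559 [[235.0, 66.0], [414.0, 116.0], [287.0, 83.0]]
-105 0.05 [ 0.442 -0.157  0.25 ] 0.469 [[318.0, 205.0], [319.0, 23.0], [323.0, 164.0]]
-105 0.1 [ 0.393 -0.144  0.25 ] 0.419 [[318.0, 173.0], [319.0, -33.0], [323.0, 119.0]]
goal shift [-268.6  -40.8 -155.1] turn [  0.09 -23.48  -0.04]
```

```bash
python3 -c "
from h import *
goal([.475,-.215,.25],-15)"
```

```text
goal shift [-328.9  -40.7 -220. ] turn [  0.08 -48.48  -0.06]
```

jog_arm --motion '[-329,-41,-220,0,-48.5,0,-329,-41,-220,0,-48.5,0,-329,-41,-220,0,-48.5,0,-329,-41,-220,0,-48.5,0,-329,-41,-220,0,-48.5,0,-329,-41,-220,0,-48.5,0,-329,-41,-220,0,-48.5,0,-329,-41,-220,0,-48.5,0,-329,-41,-220,0,-48.5,0]' --gripper 0.6

```text
time_s: 1.27
position: [0.4749, -0.216, 0.2504]
tcp_rot: [[-0.259, -0.001, 0.966], [-0.966, -0.0, -0.259], [0.0, -1.0, -0.001]]
force: [-0.1, 0.5, 0.3]
opening: 0.601
```

```bash
cat > snap.py <<'E'
import sys,pickle
from h import *
n=sys.argv[1];s=bot.read_state()
p,d=bot.capture('wrist');np.savez(f'pics/{n}.npz',p=p,d=d);pickle.dump(s,open(f'pics/{n}.pkl','wb'));cv2.imwrite(f'pics/{n}.png',p[:,:,::-1])
print(s['time_s'],np.round(s['position'],4),np.round(s['force'],1),s['opening'],np.degrees(np.arctan2(s['tcp_rot'][1][2],s['tcp_rot'][0][2])))
E
python3 snap.py w1; python3 -c "
from h import *
goal([.44,.2,.25],-8.4)"
```

```text
1.275 [ 0.4749 -0.216   0.2504] [-0.1  0.5  0.3] 0.6013374101600106 -14.99303517294931
goal shift [-393.1    0.4 -141.6] turn [ 0.04 -6.64  0.01]
```

View pics/w1.png

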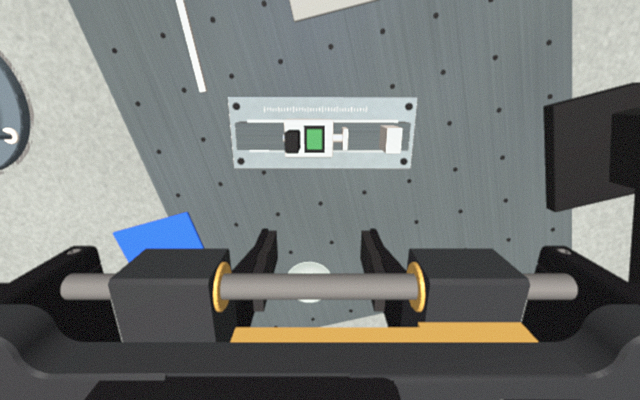

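jog_arm --motion '[-388,50,-151,0,-6.6,0,-388,50,-151,0,-6.6,0,-388,50,-151,0,-6.6,0,-388,50,-151,0,-6.6,0,-388,50,-151,0,-6.6,0,-388,50,-151,0,-6.6,0,-388,50,-151,0,-6.6,0,-388,50,-151,0,-6.6,0,-388,50,-151,0,-6.6,0,-388,50,-151,0,-6.6,0]'

```text
time_s: 2.58
position: [0.4303, 0.1968, 0.2008]
tcp_rot: [[-0.148, 0.0, 0.989], [-0.989, -0.0, -0.148], [0.0, -1.0, 0.0]]
force: [0.3, -0.2, 0.1]
opening: 0.6
```

```bash
python3 snap.py w2
```

```text
2.575 [0.4303 0.1968 0.2008] [ 0.3 -0.2  0.1] 0.5996734818147432 -8.538265742401666
```

View pics/w2.png

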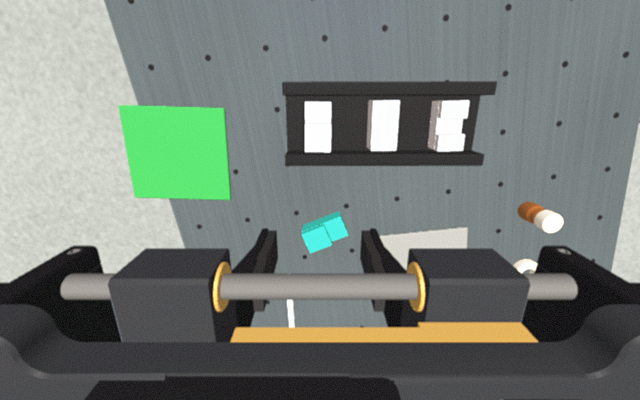

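Run:
```python
from h import *
import pickle
p,d=load('w2');st=pickle.load(open('pics/w2.pkl','rb'));K,T=cam('wrist',st);C=cloud(d,K,T)
g=p.astype(int)
cv2.imwrite('pics/z3.png',cv2.resize(p[70:180,270:510],(800,367),interpolation=cv2.INTER_NEAREST)[:,:,::-1])
m=(g.min(2)>130)&(C[...,2]>.025)&(C[...,0]>.38)&(C[...,1]>.17)&(C[...,1]<.33)
k,l,s,ce=cv2.connectedComponentsWithStats(m.astype(np.uint8))
for i in range(1,k):
    if s[i,4]<60: continue
    P=C[l==i]
    h=P[P[:,2]>.035];lo=P[P[:,2]<.034];r=cv2.minAreaRect((P[:,:2]*1000).astype(np.float32))
    print(s[i],np.round(r[0],1),np.round(r[1],1),round(r[2],1),'hi',h.mean(0).round(4),len(h),'lo',lo.mean(0).round(4),len(lo))
    uv=np.argwhere((l==i)&(C[...,2]>.035))[:,::-1].astype(float)
    Q=np.array([ray(u,v,.040,K,T)[:2]*1000 for u,v in uv]);r=cv2.minAreaRect(Q.astype(np.float32));print('   top rays',np.round(r[0],1),np.round(r[1],1),round(r[2],1))
```

```text
[ 368  100   32   51 1432] [483.6 248.5] [55.9 90.1] 81.8 hi [0.5126 0.2454 0.042 ] 1377 lo [0.4987 0.2475 0.0292] 50
   top rays [511.9 244.6] [55.5 33.1] 81.6
[ 432  100   37   51 1500] [522.  241.9] [ 56.  167.4] 82.3 hi [0.5881 0.234  0.0424] 960 lo [0.5864 0.2332 0.0299] 533
   top rays [588.5 233. ] [55.7 32.6] 82.7
[ 304  102   27   51 1320] [437.2 252.2] [58.3 29.9] 81.3 hi [0.436  0.2432 0.0456] 739 lo [0.4399 0.2683 0.03  ] 568
   top rays [436.9 252.4] [51.5 29.7] 82.2
[ 220  278  198   20 3635] [429.3 241. ] [54.1 64.3] 21.4 hi [0.4349 0.2275 0.301 ] 3635 lo [nan nan nan] 0
   top rays [407.4  41.6] [ 30.5 270.9] 81.5
[528 278  49  20 850] [475.  243.9] [11.6 97.4] 47.9 hi [0.5054 0.217  0.3011] 850 lo [nan nan nan] 0
   top rays [724.1  -5.6] [30.5 69.5] 81.5<stdin>:12: RuntimeWarning: Mean of empty slice.
  ret = um.true_divide(
```

View pics/z3.png

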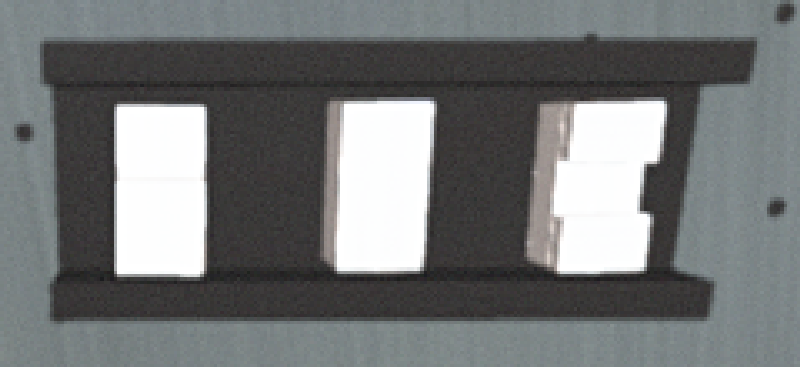

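```bash
python3 -c "
from h import *
print(np.round(bot.read_state()['joint_positions'],1))
goal([.4375,.2505,.034],-8.3)"
```

```text
[ 11.   19.3 103.9  -0.   56.8  19.6]
goal shift [-54.1 166.7  -0.9] turn [-0.01 -0.24  0.01]
```

jog_arm --motion '[-54,60,-1,0,0,0,-54,60,-1,0,0,0,-54,110,-1,0,0,0,-54,140,-1,0,0,0,-54,158,-1,0,0,0,-54,167,-1,0,0,0,-54,167,-1,0,0,0]'

```text
time_s: 3.5
position: [0.4368, 0.2514, 0.0336]
tcp_rot: [[-0.146, -0.0, 0.989], [-0.989, -0.0, -0.146], [0.0, -1.0, -0.0]]
force: [0.1, 0.3, 0.0]
opening: 0.602
```

jog_arm --motion '[0,0,0,0,0,0,0,0,0,0,0,0,0,0,0,0,0,0,0,0,0,0,0,0,0,0,0,0,0,0]' --gripper 0.0

```text
time_s: 4.12
position: [0.4366, 0.252, 0.0337]
tcp_rot: [[-0.146, 0.0, 0.989], [-0.989, 0.0, -0.146], [-0.0, -1.0, 0.0]]
force: [0.1, -0.2, 0.2]
opening: 0.117
```

```bash
python3 snap.py w3
python3 - <<'E'
from h import *
for n in('scene','side'):
    p,d=bot.capture(n);np.savez(f'pics/{n}1.npz',p=p,d=d);cv2.imwrite(f'pics/{n}1.png',p[:,:,::-1])
    if n=='side':cv2.imwrite('pics/z4.png',cv2.resize(p[200:350,170:370],(800,600))[:,:,::-1])
print(bot.read_state()['opening'])
E
```

```text
4.125 [0.4366 0.252  0.0337] [ 0.1 -0.2  0.2] 0.11736175941804358 -8.376657917526552
0.026889387071425106
```

View pics/z4.png

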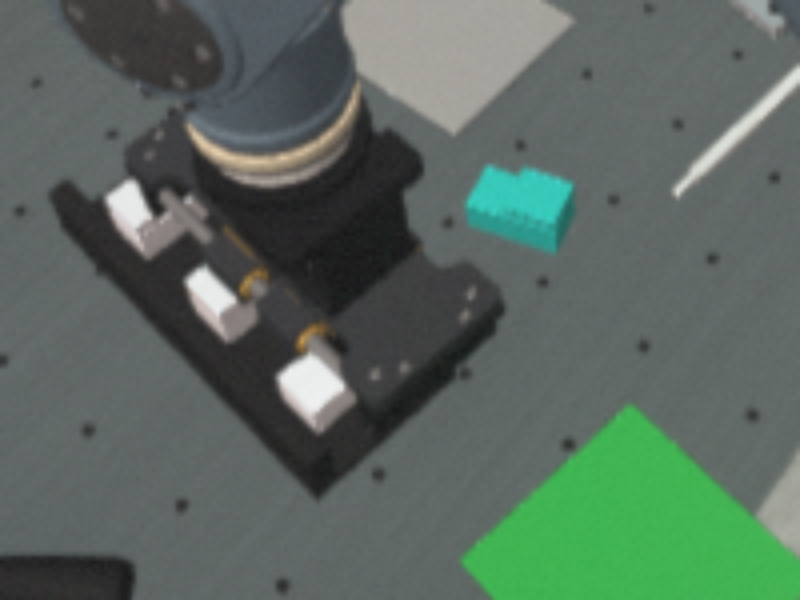

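View pics/w3.png

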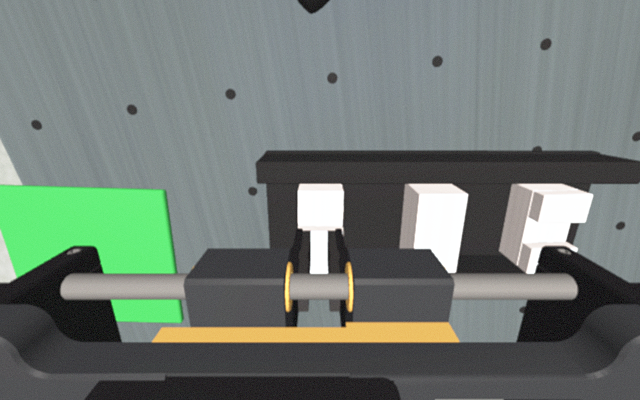

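```bash
python3 snap.py w4
python3 - <<'E'
from h import *
import pickle
for n in('w3','w4'):
    p,d=load(n);st=pickle.load(open(f'pics/{n}.pkl','rb'));K,T=cam('wrist',st);C=cloud(d,K,T)
    X=[np.array(st['position'])+np.array(st['tcp_rot'])@np.array(v) for v in [(0,.022,.015),(0,.022,-.015),(0,0,.015),(0,.022,0)]]
    print(proj(np.array(X),K,T).round(0).tolist())
    for u,v in((320,200),(320,240),(303,240),(337,240),(320,262),(340,250),(300,250)):print(u,v,C[v,u].round(4),p[v,u])
p,d=load('w4');a=cv2.resize(p[150:330,220:420],(600,540),interpolation=cv2.INTER_NEAREST);cv2.imwrite('pics/z5.png',a[:,:,::-1])
E
```

```text
4.275 [0.4365 0.252  0.0336] [-0.5  0.4  0.1] 0.026889387071425106 -8.38105391397242
[[339.0, 222.0], [298.0, 222.0], [341.0, 235.0], [318.0, 222.0]]
320 200 [0.4409 0.2751 0.0295] [255 255 255]
320 240 [0.4375 0.2516 0.0402] [254 255 255]
303 240 [0.4292 0.263  0.0603] [58 54 56]
337 240 [0.4485 0.2615 0.0628] [35 31 30]
320 262 [0.4352 0.2353 0.0398] [254 255 255]
340 250 [0.4493 0.2615 0.0746] [35 31 36]
300 250 [0.4282 0.2631 0.0719] [48 47 48]
[[339.0, 222.0], [298.0, 222.0], [341.0, 235.0], [318.0, 222.0]]
320 200 [0.4409 0.2753 0.0302] [254 255 255]
320 240 [0.4375 0.2519 0.0409] [255 255 255]
303 240 [0.4296 0.2643 0.063 ] [29 26 31]
337 240 [0.4484 0.2501 0.0405] [255 255 255]
320 262 [0.4352 0.2358 0.0407] [255 255 255]
340 250 [0.4491 0.2885 0.1233] [61 59 61]
300 250 [0.4359 0.2902 0.1228] [60 59 60]
```

View pics/z5.png

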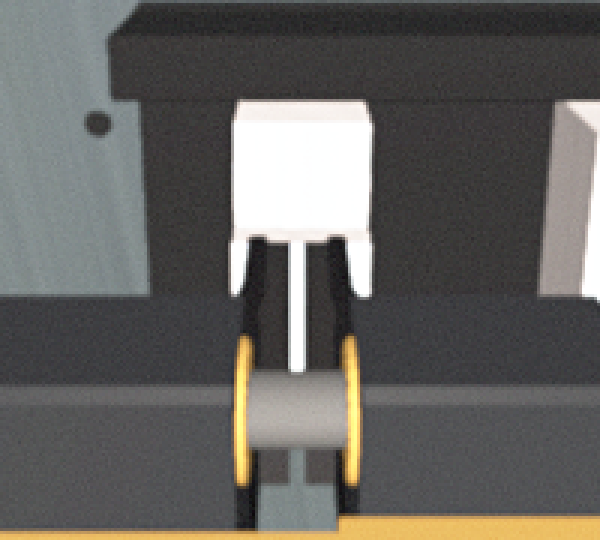

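Run:
```python
from h import *
import pickle
s0=dict(position=np.zeros(3),tcp_rot=np.eye(3));K,T=cam('wrist',s0)
for n in('wrist0','w1','w2','w3','w4'):
    p,d=load(n);C=cloud(d,K,T)*1000
    m=(np.abs(C[...,2])<75)&(np.abs(C[...,0])<40)&(C[...,1]>-110)&(C[...,1]<45)&(p.max(2)<100)
    P=C[m];i=np.argsort(-P[:,1]);print(n,m.sum(),P[i[:8]].round(0).tolist())
    h,_=np.histogram(P[:,1],bins=np.arange(-110,50,10));print(h)
    for lo in range(-60,40,10):
        q=P[(P[:,1]>lo)&(P[:,1]<lo+10)]
        if len(q):print('  y',lo,'z',np.percentile(q[:,2],[1,25,75,99]).round(0),'x',np.percentile(q[:,0],[1,99]).round(0))
```

```text
wrist0 24860 [[-9.0, -12.0, 47.0], [-9.0, -12.0, 48.0], [-9.0, -13.0, 45.0], [-10.0, -13.0, 47.0], [-11.0, -13.0, 50.0], [-6.0, -13.0, 44.0], [2.0, -13.0, -44.0], [-11.0, -13.0, 50.0]]
[13181  5820  1562   726   698   758   599   668   549   299     0     0
     0     0     0]
  y -60 z [-56. -48.  48.  56.] x [-12.   9.]
  y -50 z [-54. -47.  48.  54.] x [-12.   1.]
  y -40 z [-52. -44.  44.  52.] x [-12.   7.]
  y -30 z [-52. -44.  44.  52.] x [-12.   9.]
  y -20 z [-51. -44.  44.  52.] x [-12.   9.]
w1 21329 [[4.0, -12.0, 26.0], [-9.0, -12.0, -31.0], [-10.0, -12.0, -30.0], [3.0, -12.0, 26.0], [-11.0, -13.0, -34.0], [-9.0, -13.0, -26.0], [3.0, -13.0, -26.0], [-10.0, -13.0, 27.0]]
[13035  3810  1049   409   569   718   513   540   422   264     0     0
     0     0     0]
  y -60 z [-39. -32.  32.  39.] x [-12.   9.]
  y -50 z [-37. -31.  31.  37.] x [-12.   1.]
  y -40 z [-35. -28.  28.  35.] x [-12.   7.]
  y -30 z [-35. -28.  28.  35.] x [-12.   9.]
  y -20 z [-34. -27.  27.  35.] x [-12.   9.]
w2 21151 [[-11.0, -12.0, 32.0], [-9.0, -12.0, -28.0], [-10.0, -12.0, 27.0], [-11.0, -1
[... 992 characters left out ...]
. -22.  46.  62.] x [-28.  22.]
  y 30 z [-53. -52. -49. -47.] x [-24. -18.]
w4 21423 [[-21.0, 34.0, -47.0], [23.0, 34.0, -40.0], [-22.0, 34.0, -52.0], [-21.0, 34.0, -54.0], [-24.0, 34.0, -50.0], [-21.0, 34.0, -50.0], [-22.0, 34.0, -51.0], [-21.0, 34.0, -47.0]]
[10048  3080   511    76   258   279   263   279   216   106   717     0
     0  5532    58]
  y -60 z [-8. -5.  4.  8.] x [-12.  -9.]
  y -50 z [-8. -5.  5.  8.] x [-12.  -9.]
  y -40 z [-9. -6.  6.  9.] x [-12.  -7.]
  y -30 z [-9. -6.  6.  9.] x [-12.  -9.]
  y -20 z [-9. -6.  6.  9.] x [-12.  -9.]
  y -10 z [-37. -13.  44.  73.] x [-40. -37.]
  y 20 z [-37. -22.  46.  62.] x [-28.  22.]
  y 30 z [-53. -51. -49. -44.] x [-24.  -0.]
```

The measured fingertips are about 12 mm *behind* the reported TCP, not 22 mm ahead of it. The wrist depth shows this, and the jaws closed freely above the block. I'll use the measured tip position from here on: open again, descend in stages and watch the force.

jog_arm --motion '[0,0,0,0,0,0,0,0,0,0,0,0,0,0,0,0,0,0,0,0,0,0,0,0,0,0,0,0,0,0,0,8,0,0,0,0,0,15,0,0,0,0,0,20,0,0,0,0,0,20,0,0,0,0]' --gripper 0.6

```text
time_s: 5.45
position: [0.4361, 0.2518, 0.013]
tcp_rot: [[-0.146, -0.001, 0.989], [-0.989, -0.0, -0.146], [0.001, -1.0, -0.001]]
force: [-1.1, -0.5, -0.8]
opening: 0.599
```

```bash
python3 snap.py w5
python3 - <<'E'
from h import *
p,d=bot.capture('side');np.savez('pics/side2.npz',p=p,d=d);cv2.imwrite('pics/z6.png',cv2.resize(p[200:320,170:330],(800,600),interpolation=2)[:,:,::-1])
E
```

```text
5.45 [0.4361 0.2518 0.013 ] [-1.1 -0.5 -0.8] 0.5994637505466346 -8.384172228711977
```

View pics/w5.png

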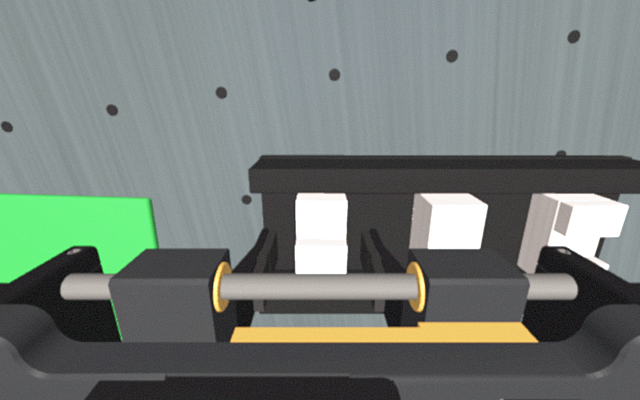

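View pics/z6.png

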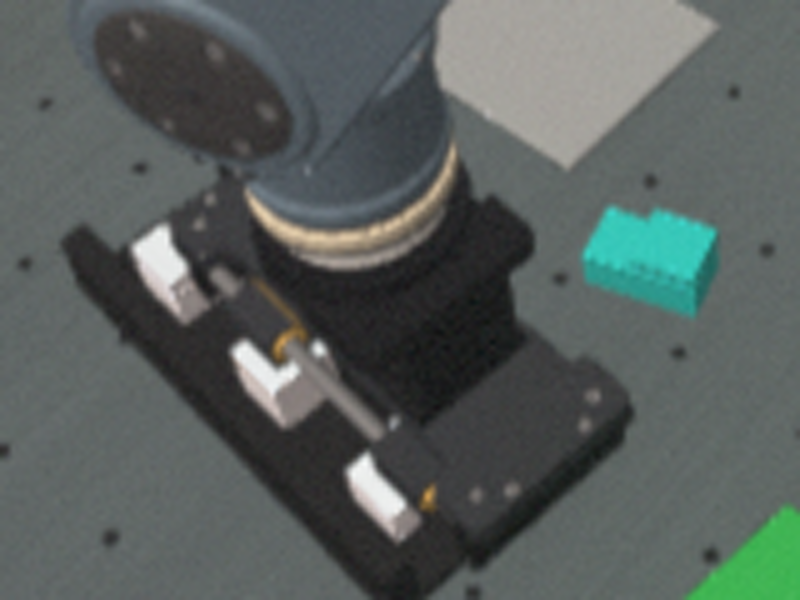

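jog_arm --motion '[0,4,0,0,0,0,0,7,0,0,0,0,0,9,0,0,0,0,0,10,0,0,0,0]'

```text
time_s: 6.05
position: [0.4365, 0.2519, 0.0035]
tcp_rot: [[-0.146, -0.0, 0.989], [-0.989, -0.0, -0.146], [0.0, -1.0, -0.0]]
force: [-1.8, 0.5, -0.8]
opening: 0.601
```

jog_arm --motion '[0,0,0,0,0,0,0,0,0,0,0,0,0,0,0,0,0,0,0,0,0,0,0,0,0,0,0,0,0,0,0,0,0,0,0,0]' --gripper 0.0

```text
time_s: 6.8
position: [0.4367, 0.252, 0.0037]
tcp_rot: [[-0.146, 0.0, 0.989], [-0.989, 0.0, -0.146], [-0.0, -1.0, 0.0]]
force: [0.5, -0.5, 0.8]
opening: 0.34
```

jog_arm --motion '[0,-8,0,0,0,0,0,-20,0,0,0,0,0,-40,0,0,0,0,0,-65,0,0,0,0,0,-85,0,0,0,0,0,-90,0,0,0,0,0,-90,0,0,0,0]'

```text
time_s: 7.68
position: [0.4365, 0.2519, 0.094]
tcp_rot: [[-0.146, 0.001, 0.989], [-0.989, 0.0, -0.146], [-0.0, -1.0, 0.001]]
force: [0.3, -0.6, -1.1]
opening: 0.339
```

```bash
python3 snap.py w6; python3 -c "
from h import *
goal([.559,.027,.025],-8.4)"
```

```text
7.675 [0.4365 0.2519 0.094 ] [ 0.3 -0.6 -1.1] 0.33922396331327526 -8.381376536112803
goal shift [204.5  68.5 154.3] turn [0.03 0.02 0.01]
```

View pics/w6.png

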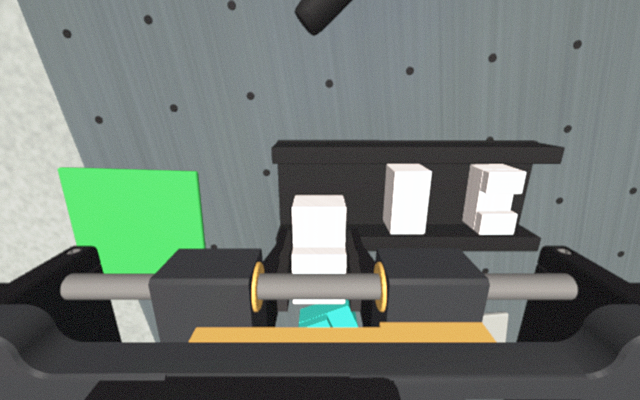

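jog_arm --motion '[30,0,23,0,0,0,75,0,57,0,0,0,120,0,91,0,0,0,165,0,125,0,0,0,195,0,147,0,0,0,204,0,154,0,0,0,204,20,154,0,0,0,204,50,154,0,0,0,204,75,154,0,0,0,204,84,154,0,0,0,204,87,154,0,0,0,204,87,154,0,0,0]'

```text
time_s: 9.22
position: [0.5595, 0.0279, 0.0071]
tcp_rot: [[-0.145, 0.001, 0.989], [-0.989, -0.0, -0.145], [-0.0, -1.0, 0.001]]
force: [-0.1, -0.5, -0.8]
opening: 0.343
```

Bottom is now about 5 mm above the pad, so down 5 mm and release.

jog_arm --motion '[0,2,0,0,0,0,0,4,0,0,0,0,0,5,0,0,0,0,0,5,0,0,0,0]'

```text
time_s: 9.72
position: [0.5593, 0.0276, 0.0018]
tcp_rot: [[-0.146, 0.0, 0.989], [-0.989, -0.0, -0.146], [-0.0, -1.0, 0.0]]
force: [-0.9, -0.8, -0.9]
opening: 0.341
```

```bash
python3 -c "
from h import *
s=bot.read_state();print(s['position'],s['force'],s['joint_positions'])
p,d=bot.capture('side');cv2.imwrite('pics/z7.png',cv2.resize(p[150:270,210:370],(800,600),interpolation=2)[:,:,::-1])"
```

```text
[0.55929372 0.02761897 0.00175886] [-0.91687822 -0.83658415 -0.87725606] [-8.60631985e+00  4.33870219e+01  9.95749498e+01  9.41673541e-04
  3.70213804e+01 -2.21061287e-01]
```

View pics/z7.png

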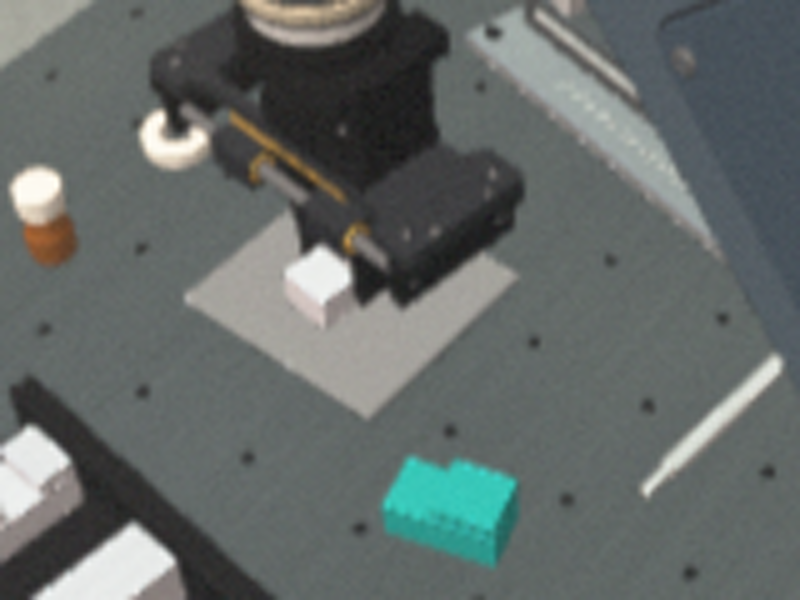

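jog_arm --motion '[0,1,0,0,0,0,0,1,0,0,0,0]'

```text
time_s: 10.02
position: [0.5593, 0.0276, 0.0017]
tcp_rot: [[-0.146, 0.001, 0.989], [-0.989, -0.0, -0.146], [0.0, -1.0, 0.001]]
force: [-2.3, -0.1, 7.1]
opening: 0.343
```

jog_arm --motion '[0,0,0,0,0,0,0,0,0,0,0,0,0,0,0,0,0,0,0,0,0,0,0,0,0,0,0,0,0,0]' --gripper 0.7

```text
time_s: 10.65
position: [0.5591, 0.0277, 0.0005]
tcp_rot: [[-0.146, -0.0, 0.989], [-0.989, 0.0, -0.146], [-0.0, -1.0, -0.0]]
force: [0.1, -0.0, 0.9]
opening: 0.69
```

jog_arm --motion '[0,-10,0,0,0,0,0,-35,0,0,0,0,20,-75,0,0,0,0,50,-120,0,0,0,0,70,-140,0,0,0,0,75,-150,0,0,0,0,75,-150,0,0,0,0]'

```text
time_s: 11.52
position: [0.5484, -0.0464, 0.1512]
tcp_rot: [[-0.146, 0.001, 0.989], [-0.989, 0.0, -0.146], [-0.0, -1.0, 0.001]]
force: [-0.3, 0.5, -0.4]
opening: 0.7
```

```bash
python3 snap.py w7
```

```text
11.525 [ 0.5484 -0.0464  0.1512] [-0.3  0.5 -0.4] 0.7001147773409928 -8.416183027001637
```

View pics/w7.png

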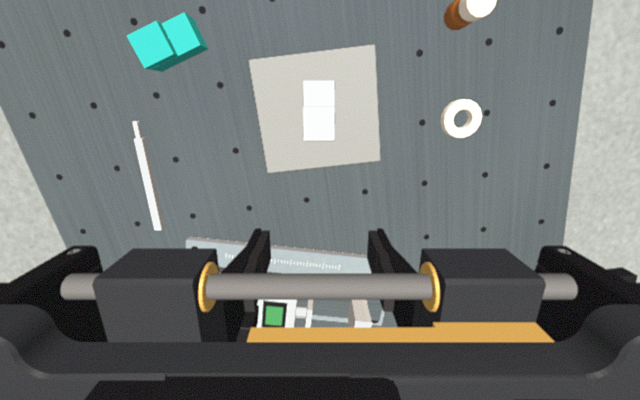

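```bash
cat > m7.py <<'E'
from h import *
import pickle,sys
n=sys.argv[1];zt=float(sys.argv[2])
p,d=load(n);st=pickle.load(open(f'pics/{n}.pkl','rb'));K,T=cam('wrist',st);C=cloud(d,K,T)
m=(p.min(2)>225)&(C[...,2]>zt-.02)&(C[...,2]<zt+.02)
k,l,s,ce=cv2.connectedComponentsWithStats(m.astype(np.uint8))
for i in range(1,k):
    if s[i,4]<300 or ce[i][1]>230: continue
    P=C[l==i];r=cv2.minAreaRect((P[:,:2]*1000).astype(np.float32));print(s[i],np.round(r[0],1),np.round(r[1],1),round(r[2],2))
    for lo,hi,z in((zt-.005,zt+.02,zt),(zt-.02,zt-.005,zt-.01)):
        uv=np.argwhere((l==i)&(C[...,2]>lo)&(C[...,2]<hi))[:,::-1]
        Q=np.array([ray(u,v,z,K,T)[:2]*1000 for u,v in uv]);r=cv2.minAreaRect(Q.astype(np.float32));print('  z',z,len(uv),np.round(r[0],1),np.round(r[1],1),round(r[2],2),'meas z',np.median(C[uv[:,1],uv[:,0],2]).round(4))
E
python3 m7.py w7 .038; python3 -c "
from h import *
goal([.559,.030,.05],81.6)"
```

```text
[467   0  29  17 388] [705.   92.1] [11.9 23.9] 80.63
  z 0.038 388 [711.4  94.4] [12.1 24.5] 81.7 meas z 0.05
goal shift [-7.670e+01  1.004e+02  1.000e-01] turn [ 2.000e-02 -8.998e+01 -6.000e-02]Traceback (most recent call last):
  File "m7.py", line 12, in <module>
    Q=np.array([ray(u,v,z,K,T)[:2]*1000 for u,v in uv]);r=cv2.minAreaRect(Q.astype(np.float32));print('  z',z,len(uv),np.round(r[0],1),np.round(r[1],1),round(r[2],2),'meas z',np.median(C[uv[:,1],uv[:,0],2]).round(4))
                                                          ~~~~~~~~~~~~~~~^^^^^^^^^^^^^^^^^^^^^^
cv2.error: OpenCV(4.12.0) /io/opencv/modules/imgproc/src/convhull.cpp:143: error: (-215:Assertion failed) total >= 0 && (depth == CV_32F || depth == CV_32S) in function 'convexHull'
```

Run:
```python
from h import *
import pickle
p,d=load('w7');st=pickle.load(open('pics/w7.pkl','rb'));K,T=cam('wrist',st);C=cloud(d,K,T)
print(p[95,318],C[95,318],p[125,318],C[125,318],p[160,300],C[160,300])
m=np.zeros(d.shape,bool);m[70:150,290:345]=True
m&=(p.min(2)>235)
for nm,mm,z in(('hi',m&(C[...,2]>.034),.038),('lo',m&(C[...,2]<=.034)&(C[...,2]>.02),.028)):
    uv=np.argwhere(mm)[:,::-1];Q=np.array([ray(u,v,z,K,T)[:2]*1000 for u,v in uv])
    r=cv2.minAreaRect(Q.astype(np.float32));print(nm,len(uv),np.round(r[0],1),np.round(r[1],1),round(r[2],2),Q.mean(0).round(1))
```

```text
[252 253 254] [0.56131546 0.04415179 0.02781838] [252 253 253] [0.55725323 0.01647703 0.03730181] [207 205 197] [ 0.53131715 -0.02075359  0.00658612]
hi 1008 [557.9  20.8] [36.1 29.2] 82.55 [557.8  18.5]
lo 782 [561.6  45.4] [23.1 29.4] 81.68 [561.9  45.5]
```

jog_arm --motion '[-76,0,0,0,-11,0,-76,0,0,0,-22,0,-76,0,0,0,-33,0,-76,0,0,0,-44,0,-76,0,0,0,-55,0,-76,20,0,0,-66,0,-76,40,0,0,-78,0,-76,60,0,0,-90,0,-76,80,0,0,-90,0,-76,100,0,0,-90,0,-76,110,0,0,-90,0,-76,110,0,0,-90,0]' --gripper 0.87

```text
time_s: 13.08
position: [0.5582, 0.0293, 0.0394]
tcp_rot: [[0.989, -0.003, 0.145], [-0.145, 0.001, 0.989], [-0.003, -1.0, 0.0]]
force: [-1.1, 0.3, -0.2]
opening: 0.871
```

```bash
python3 snap.py w8; python3 -c "
from h import *
goal([.559,.030,-.002],81.6)"
```

```text
13.075 [0.5582 0.0293 0.0394] [-1.1  0.3 -0.2] 0.8706473950124897 81.65166326530115
goal shift [-0.  42.1  0.9] turn [-0.    0.04 -0.07]
```

View pics/w8.png

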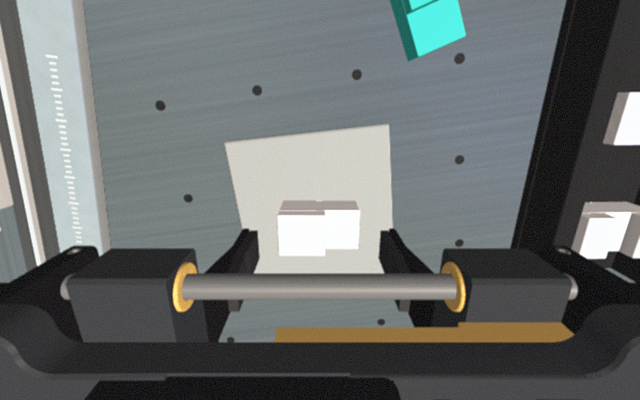

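jog_arm --motion '[0,12,1,0,0,0,0,25,1,0,0,0,0,33,1,0,0,0,0,38,1,0,0,0,0,41,1,0,0,0,0,41,1,0,0,0]'

```text
time_s: 13.88
position: [0.5594, 0.0296, -0.0005]
tcp_rot: [[0.989, -0.0, 0.146], [-0.146, 0.0, 0.989], [-0.0, -1.0, 0.0]]
force: [-0.6, 0.6, -0.9]
opening: 0.869
```

jog_arm --motion '[0,0,0,0,0,0,0,0,0,0,0,0,0,0,0,0,0,0,0,0,0,0,0,0,0,0,0,0,0,0,0,0,0,0,0,0]' --gripper 0.0

```text
time_s: 14.62
position: [0.5596, 0.0296, -0.0001]
tcp_rot: [[0.989, 0.0, 0.146], [-0.146, -0.0, 0.989], [0.0, -1.0, 0.0]]
force: [-0.2, -0.1, 2.4]
opening: 0.641
```

jog_arm --motion '[0,-8,0,0,0,0,0,-20,0,0,0,0,0,-50,0,0,0,0,0,-90,0,0,0,0,0,-115,0,0,0,0,0,-120,0,0,0,0,0,-120,0,0,0,0]'

```text
time_s: 15.5
position: [0.5591, 0.0297, 0.1197]
tcp_rot: [[0.989, -0.0, 0.146], [-0.146, 0.0, 0.989], [-0.0, -1.0, 0.0]]
force: [-0.2, 0.4, -0.8]
opening: 0.641
```

```bash
python3 snap.py w9
```

```text
15.5 [0.5591 0.0297 0.1197] [-0.2  0.4 -0.8] 0.6411907203941712 81.61995656343932
```

View pics/w9.png

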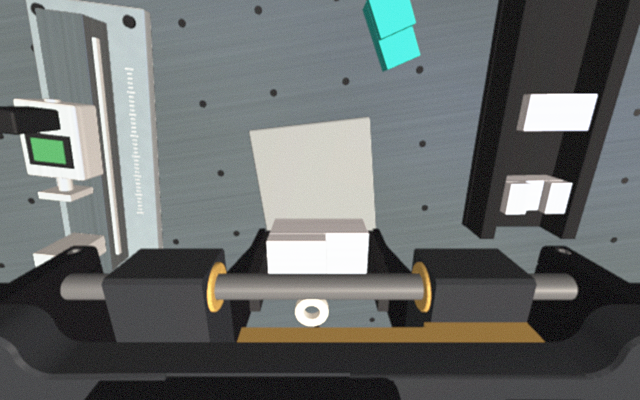

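```bash
cat > m9.py <<'E'
from h import *
import pickle
def an(nm,C,p):
    m=(C[...,0]>.30)&(C[...,0]<.68)&(C[...,1]>-.30)&(C[...,1]<-.08)
    out={}
    for lo,hi,k,dark in((.006,.016,'base',0),(.034,.045,'bed',0),(.062,.070,'slide',0),(.078,.086,'anvil',0),(.098,.106,'tab',0)):
        mm=(m&(C[...,2]>lo)&(C[...,2]<hi)).astype(np.uint8)
        n,l,s,ce=cv2.connectedComponentsWithStats(mm)
        if n<2: continue
        i=1+np.argmax(s[1:,4]);P=C[l==i]
        r=cv2.minAreaRect((P[:,:2]*1000).astype(np.float32))
        print(nm,k,s[i,4],'mean',(P.mean(0)*1000).round(1),'rect',np.round(r[0],1),np.round(r[1],1),round(r[2],1))
for n,f in(('scene','scene0'),('side','side0'),('wrist','w1')):
    p,d=load(f);st=pickle.load(open(f'pics/{f}.pkl','rb')) if n=='wrist' else None
    an(f,cloud(d,*cam(n,st)),p)
E
python3 m9.py
python3 - <<'E'
from h import *
p,d=load('w1');cv2.imwrite('pics/z8.png',cv2.resize(p[85:180,215:430],(800,353),interpolation=2)[:,:,::-1])
E
```

```text
scene0 base 1664 mean [ 529.6 -161.6   11.6] rect [ 492.2 -175. ] [102.2 260.3] 74.7
scene0 bed 478 mean [ 556.7 -187.3   39.4] rect [ 536.8 -186. ] [ 39.  138.5] 73.2
scene0 slide 352 mean [ 485.9 -170.7   66.3] rect [ 484.5 -173.1] [46.3 77.8] 74.8
scene0 anvil 105 mean [ 573.6 -196.3   81.2] rect [ 572.5 -197.3] [30.2 19.1] 74.5
scene0 tab 56 mean [ 459.  -165.1  101.1] rect [ 457.3 -165.8] [24.  17.2] 75.0
side0 base 1105 mean [ 470.  -145.8   11.7] rect [ 489.3 -173.6] [101.9 261.4] 75.6
side0 bed 484 mean [ 465.  -163.    39.5] rect [ 489.7 -172.4] [ 41.7 229.8] 74.7
side0 slide 217 mean [ 478.1 -165.    66.2] rect [ 481.1 -170.1] [48.8 79.8] 75.6
side0 anvil 54 mean [ 570.1 -194.9   81.2] rect [ 570.3 -195.7] [31.1 19.6] 74.3
side0 tab 43 mean [ 454.2 -164.   101.3] rect [ 454.2 -166. ] [26.4 15.4] 81.9
w1 base 7388 mean [ 491.7 -171.2   12.1] rect [ 490.1 -177. ] [ 99.2 260.5] 75.1
w1 bed 1347 mean [ 410.4 -154.8   40.1] rect [ 410.2 -155. ] [35.3 64.6] 75.2
w1 slide 1473 mean [ 479.8 -172.6   66.8] rect [ 482.1 -174.5] [44.4 77.7] 75.3
w1 anvil 394 mean [ 570.9 -198.2   82. ] rect [ 571.2 -198.3] [28.3 18.3] 74.3
w1 tab 301 mean [ 456.4 -167.3  101.9] rect [ 455.9 -167.3] [22.4 16. ] 73.9
```

View pics/z8.png

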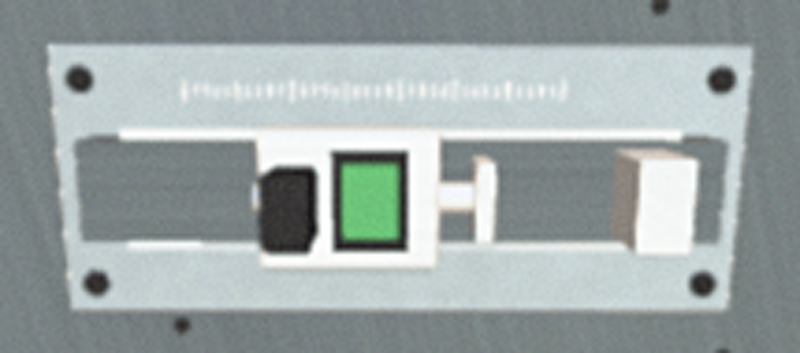

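```bash
python3 -c "
from h import *
goal([.5433,-.1896,.10],75)"
```

```text
goal shift [  16.8   18.9 -219.2] turn [ 0.01  6.61 -0.1 ]
```

jog_arm --motion '[2,0,-25,0,1,0,6,0,-75,0,3,0,10,0,-125,0,5,0,14,0,-175,0,6.6,0,16,0,-205,0,6.6,0,17,0,-219,0,6.6,0,17,10,-219,0,6.6,0,17,18,-219,0,6.6,0,17,19,-219,0,6.6,0,17,19,-219,0,6.6,0]'

```text
time_s: 16.8
position: [0.5444, -0.1884, 0.1004]
tcp_rot: [[0.966, -0.001, 0.257], [-0.257, 0.0, 0.966], [-0.001, -1.0, 0.0]]
force: [-0.0, 0.2, -1.8]
opening: 0.639
```

```bash
python3 snap.py w10
python3 - <<'E'
from h import *
goal([.5433,-.1896,.10],75)
a,_=bot.capture('scene');b,_=bot.capture('side')
im=np.zeros((400,800,3),np.uint8);im[:,:400]=cv2.resize(a[160:280,170:290],(400,400),interpolation=2);im[:,400:]=cv2.resize(b[90:210,290:410],(400,400),interpolation=2);cv2.imwrite('pics/z10.png',im[:,:,::-1])
E
```

```text
16.8 [ 0.5444 -0.1884  0.1004] [-0.   0.2 -1.8] 0.6391569583642509 75.09842552263335
goal shift [-1.   0.7 -1.1] turn [-0.    0.08  0.01]
```

View pics/w10.png

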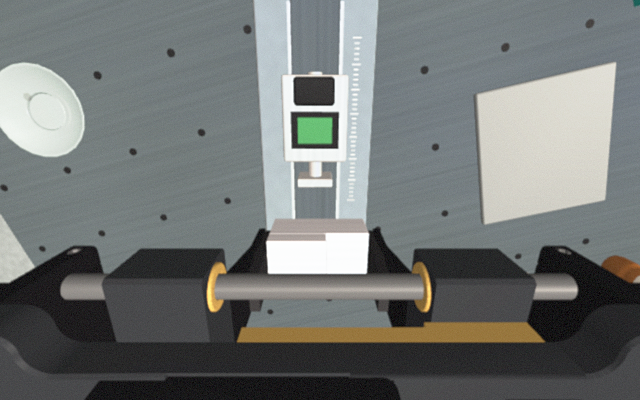

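View pics/z10.png

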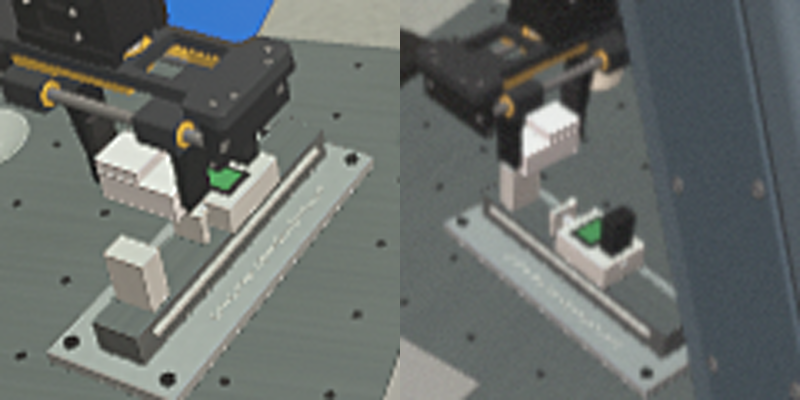

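jog_arm --motion '[-1,10,-1,0,0,0,-1,30,-1,0,0,0,-1,45,-1,0,0,0,-1,54,-1,0,0,0,-1,59,-1,0,0,0,-1,59,-1,0,0,0]'

```text
time_s: 17.7
position: [0.5431, -0.1902, 0.0414]
tcp_rot: [[0.966, -0.0, 0.259], [-0.259, 0.0, 0.966], [-0.0, -1.0, 0.0]]
force: [-0.2, 0.3, -1.0]
opening: 0.643
```

```bash
python3 snap.py w11
python3 - <<'E'
from h import *
goal([.5433,-.1896,.034],75)
a,_=bot.capture('scene');b,_=bot.capture('side')
im=np.zeros((400,800,3),np.uint8);im[:,:400]=cv2.resize(a[160:280,170:290],(400,400),interpolation=2);im[:,400:]=cv2.resize(b[90:210,290:410],(400,400),interpolation=2);cv2.imwrite('pics/z11.png',im[:,:,::-1])
E
```

```text
17.7 [ 0.5431 -0.1902  0.0414] [-0.2  0.3 -1. ] 0.6425156023205062 75.01345902504342
goal shift [-0.2  7.8  0.7] turn [0.01 0.02 0.02]
```

View pics/z11.png

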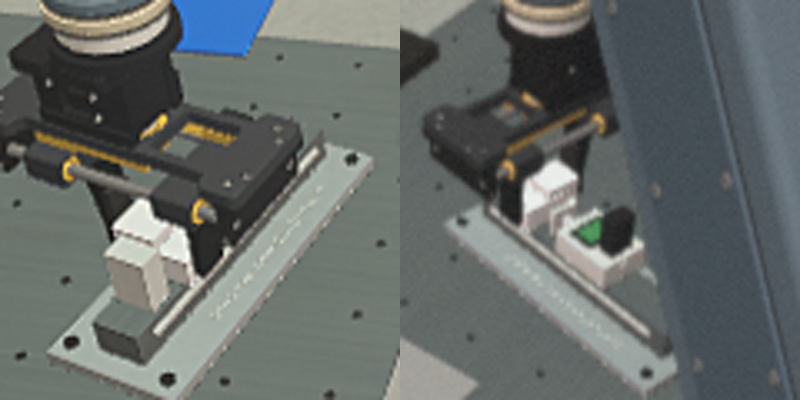

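View pics/w11.png

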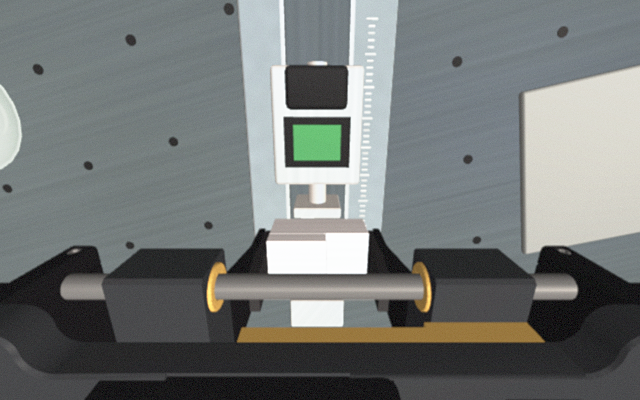

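jog_arm --motion '[0,3,1,0,0,0,0,5,1,0,0,0,0,7,1,0,0,0,0,7,1,0,0,0]'

```text
time_s: 18.35
position: [0.5432, -0.1891, 0.0344]
tcp_rot: [[0.966, -0.0, 0.259], [-0.259, 0.0, 0.966], [-0.0, -1.0, 0.0]]
force: [0.2, -0.1, -1.0]
opening: 0.637
```

jog_arm --motion '[0,1,0,0,0,0,0,1,0,0,0,0]'

```text
time_s: 18.6
position: [0.5435, -0.1893, 0.0339]
tcp_rot: [[0.966, 0.0, 0.259], [-0.259, -0.0, 0.966], [0.0, -1.0, -0.0]]
force: [-0.2, -0.3, 1.3]
opening: 0.643
```

jog_arm --motion '[0,0,0,0,0,0,0,0,0,0,0,0,0,0,0,0,0,0,0,0,0,0,0,0,0,0,0,0,0,0]' --gripper 0.85

```text
time_s: 19.23
position: [0.5434, -0.1893, 0.0336]
tcp_rot: [[0.966, -0.0, 0.259], [-0.259, -0.0, 0.966], [-0.0, -1.0, -0.0]]
force: [-0.4, -0.6, -0.1]
opening: 0.849
```

jog_arm --motion '[0,-8,0,0,0,0,0,-25,0,0,0,0,0,-60,0,0,0,0,0,-100,0,0,0,0,20,-125,0,0,0,0,50,-130,0,0,0,0,65,-130,0,0,0,0,70,-130,0,0,0,0,70,-130,0,0,0,0]'

```text
time_s: 20.35
position: [0.6107, -0.2071, 0.164]
tcp_rot: [[0.966, -0.0, 0.258], [-0.258, 0.0, 0.966], [-0.0, -1.0, 0.0]]
force: [0.3, 0.0, -0.5]
opening: 0.851
```

```bash
python3 snap.py w12
python3 - <<'E'
from h import *
a,da=bot.capture('scene');b,db=bot.capture('side')
np.savez('pics/scene12.npz',p=a,d=da);np.savez('pics/side12.npz',p=b,d=db)
im=np.zeros((400,800,3),np.uint8);im[:,:400]=cv2.resize(a[160:280,170:290],(400,400),interpolation=2);im[:,400:]=cv2.resize(b[90:210,290:410],(400,400),interpolation=2);cv2.imwrite('pics/z12.png',im[:,:,::-1])
E
```

```text
20.35 [ 0.6107 -0.2071  0.164 ] [ 0.3  0.  -0.5] 0.8510406281002654 75.023848711813
```

View pics/w12.png

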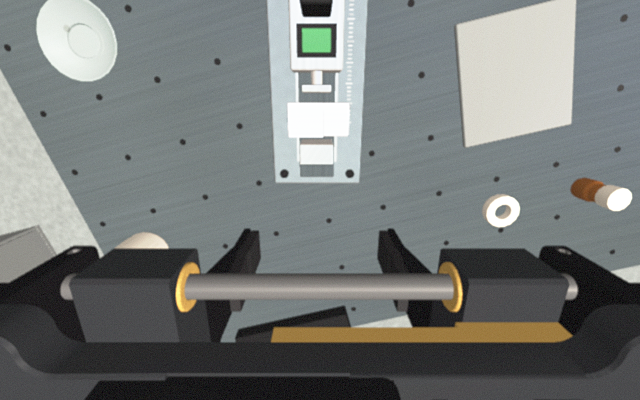

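View pics/z12.png

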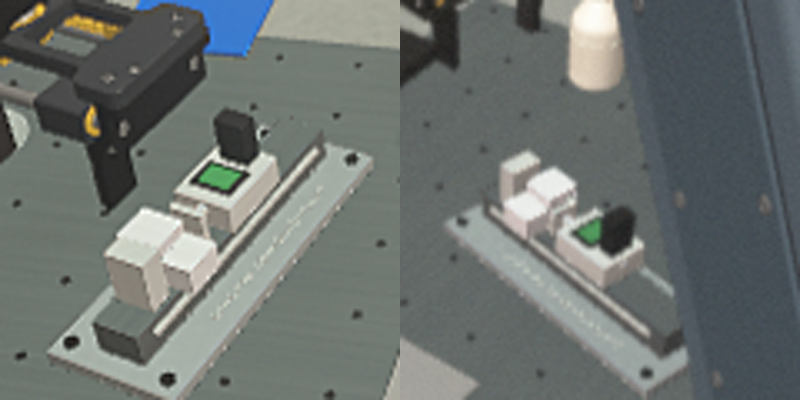

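```bash
sed -i 's/^for n,f in.*/import sys\nfor n,f in((("scene","scene12"),("side","side12"),("wrist","w12")) if len(sys.argv)<2 else [("wrist",sys.argv[1])]):/' m9.py; python3 m9.py
python3 - <<'E'
from h import *
goal([.456,-.1664,.15],-15)
E
```

```text
scene12 base 1658 mean [ 530.5 -162.    11.6] rect [ 491.2 -174.9] [101.8 263.3] 74.8
scene12 bed 252 mean [ 585.1 -194.6   39.7] rect [ 568.2 -188.4] [39.8 83.3] 60.6
scene12 slide 310 mean [ 482.3 -169.7   66.3] rect [ 476.5 -171. ] [45.9 59.4] 75.2
scene12 anvil 103 mean [ 573.8 -196.1   81.6] rect [ 572.9 -196.8] [30.5 19.3] 73.7
scene12 tab 54 mean [ 458.9 -165.4  101. ] rect [ 457.9 -165.8] [22.8 15.6] 71.2
side12 base 948 mean [ 484.9 -139.3   11.6] rect [ 494.7 -153.2] [ 60.4 260.2] 75.2
side12 bed 265 mean [ 416.7 -151.4   39.5] rect [ 422.3 -155.6] [40.4 90.5] 78.8
side12 slide 275 mean [ 495.  -170.9   66. ] rect [ 511.1 -180.6] [ 47.1 140.2] 73.5
side12 anvil 52 mean [ 569.7 -194.6   81.7] rect [ 569.4 -196.4] [31.  19.9] 73.5
side12 tab 41 mean [ 454.5 -164.2  101.3] rect [ 455.5 -164.2] [21.9 15.5] 77.1
w12 base 8250 mean [ 522.7 -185.9   12.1] rect [ 525.2 -186.5] [100.3 186.3] 75.0
w12 bed 757 mean [ 515.9 -184.2   40.2] rect [ 514.7 -184.9] [39.7 27.1] 75.1
w12 slide 3277 mean [ 479.2 -174.2   66.8] rect [ 478.4 -174. ] [46.  56.9] 75.1
w12 anvil 659 mean [ 570.6 -198.7   82.1] rect [ 570.7 -198.7] [29.  17.5] 74.8
w12 tab 187 mean [ 462.6 -169.6  101.1] rect [ 462.4 -169.8] [23.7  2.8] 74.5
goal shift [-159.4   13.8   -0.7] turn [ 4.000e-02  9.001e+01 -6.000e-02]
```

Run:
```python
from h import *
import pickle
u=np.array([np.cos(np.radians(-15)),np.sin(np.radians(-15))]);w=np.array([-u[1],u[0]])
for f in('w1','w12'):
    p,d=load(f);st=pickle.load(open(f'pics/{f}.pkl','rb'));C=cloud(d,*cam('wrist',st))
    q=(C[...,:2]-[.5626,-.1948]);a=q@u*1000;b=q@w*1000;z=C[...,2]*1000
    print(f)
    # profile along axis of max z within |b|<8
    for nm,lim in(('c',8),):
        m=(np.abs(b)<lim)&(a>-150)&(a<40)&(z>25)
        for k in range(-130,30,2):
            t=z[m&(a>=k)&(a<k+2)]
            if len(t): print(k,len(t),np.percentile(t,[10,90]).round(0).astype(int),end='; ')
    print()
```

```text
w1
-130 298 [340 357]; -128 290 [340 357]; -126 269 [341 357]; -124 293 [341 357]; -122 277 [341 357]; -120 268 [341 357]; -118 299 [339 357]; -116 297 [244 357]; -114 298 [338 357]; -112 350 [339 357]; -110 215 [103 356]; -108 30 [101 103]; -106 29 [102 103]; -104 52 [ 66 102]; -102 19 [65 86]; -100 27 [65 67]; -98 15 [67 69]; -96 26 [67 69]; -94 26 [68 69]; -92 14 [67 69]; -90 28 [67 70]; -88 28 [67 69]; -86 12 [67 69]; -84 28 [68 69]; -82 14 [68 69]; -80 28 [67 70]; -78 26 [68 69]; -76 14 [67 68]; -74 28 [67 68]; -72 26 [65 67]; -70 14 [65 67]; -68 27 [65 67]; -66 15 [66 67]; -64 26 [65 67]; -62 15 [40 62]; -60 19 [40 62]; -58 26 [39 62]; -56 13 [40 62]; -54 26 [40 62]; -52 21 [41 62]; -50 273 [ 70 355]; -48 312 [340 357]; -46 294 [339 357]; -44 293 [341 357]; -42 284 [340 357]; -40 297 [340 357]; -38 303 [339 357]; -36 286 [340 357]; -34 303 [339 357]; -32 281 [340 357]; -30 297 [339 357]; -28 300 [340 357]; -26 296 [339 357]; -24 295 [339 357]; -22 247 [339 357]; -20 25 [ 40 351]; -18 19 [39 41]; -16 22 [40 42]; -14 30 [ 40 375]; -12 318 [367 376]; -10 432 [367 375]; -8 248 [366
[... 636 characters left out ...]
4 [40 63]; -56 44 [39 62]; -54 36 [40 62]; -52 25 [40 62]; -50 37 [69 71]; -48 57 [69 71]; -46 54 [52 71]; -44 34 [39 41]; -42 35 [39 41]; -40 50 [39 41]; -38 34 [39 41]; -36 1043 [339 339]; -34 36 [63 73]; -32 54 [62 73]; -30 36 [62 73]; -28 35 [62 73]; -26 48 [62 73]; -24 34 [63 73]; -22 37 [62 73]; -20 46 [62 73]; -18 34 [62 73]; -16 35 [62 73]; -14 39 [62 73]; -12 46 [63 73]; -10 33 [62 72]; -8 34 [62 73]; -6 17 [62 72]; -4 3 [39 40]; -2 32 [39 41]; 0 124 [47 82]; 2 45 [81 83]; 4 37 [81 83]; 6 36 [81 83]; 8 43 [81 83]; 10 44 [81 83]; 12 37 [81 83]; 14 42 [ 81 262]; 16 660 [260 264]; 18 377 [263 265]; 20 264 [264 265]; 22 2446 [282 295]; 24 2276 [275 292]; 26 233 [272 277]; 28 24 [40 41];
```

jog_arm --motion '[-20,0,0,0,10,0,-50,0,0,0,20,0,-90,0,0,0,30,0,-130,0,0,0,40,0,-155,0,0,0,50,0,-159,0,0,0,60,0,-159,14,0,0,70,0,-159,14,0,0,80,0,-159,14,0,0,90,0,-159,14,0,0,90,0,-159,14,0,0,90,0]' --gripper 0.6

```text
time_s: 21.88
position: [0.4572, -0.1662, 0.1498]
tcp_rot: [[-0.256, -0.0, 0.967], [-0.967, -0.0, -0.256], [0.0, -1.0, -0.0]]
force: [0.3, -0.1, -0.2]
opening: 0.605
```

```bash
python3 snap.py w13; python3 -c "
from h import *
goal([.456,-.1664,.063],-15)
a,_=bot.capture('scene');b,_=bot.capture('side')
im=np.zeros((400,800,3),np.uint8);im[:,:400]=cv2.resize(a[160:280,170:290],(400,400),interpolation=2);im[:,400:]=cv2.resize(b[90:210,290:410],(400,400),interpolation=2);cv2.imwrite('pics/z13.png',im[:,:,::-1])
"
```

```text
21.875 [ 0.4572 -0.1662  0.1498] [ 0.3 -0.1 -0.2] 0.6049445473803051 -14.843454248623523
goal shift [ 0.6 86.7 -1.1] turn [0.   0.13 0.  ]
```

View pics/w13.png

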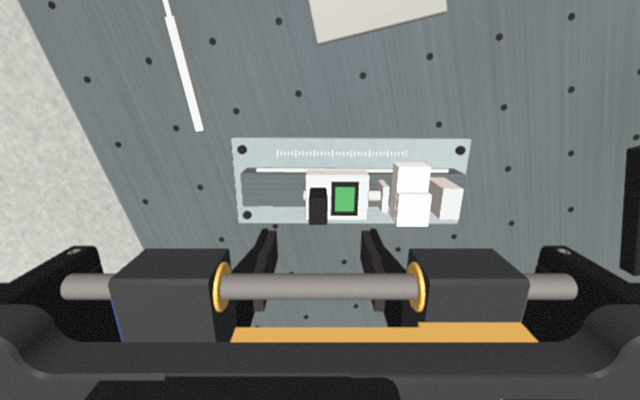

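View pics/z13.png

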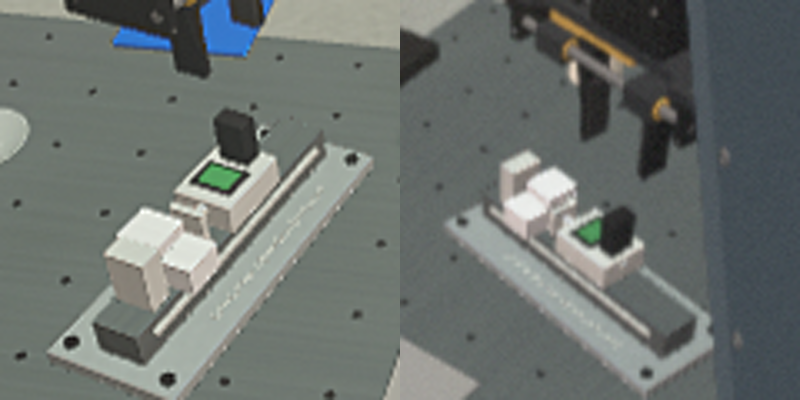

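jog_arm --motion '[0,20,0,0,0,0,0,45,0,0,0,0,0,65,0,0,0,0,0,78,0,0,0,0,0,85,0,0,0,0,0,85,0,0,0,0]'

```text
time_s: 22.78
position: [0.4574, -0.1662, 0.0645]
tcp_rot: [[-0.258, -0.0, 0.966], [-0.966, 0.0, -0.258], [-0.0, -1.0, -0.0]]
force: [0.1, 0.2, 0.5]
opening: 0.6
```

```bash
python3 snap.py w14; python3 -c "
from h import *
goal([.456,-.1664,.063],-15)
a,_=bot.capture('scene');b,_=bot.capture('side')
im=np.zeros((400,800,3),np.uint8);im[:,:400]=cv2.resize(a[160:280,170:290],(400,400),interpolation=2);im[:,400:]=cv2.resize(b[90:210,290:410],(400,400),interpolation=2);cv2.imwrite('pics/z14.png',im[:,:,::-1])
"
```

```text
22.775 [ 0.4574 -0.1662  0.0645] [0.1 0.2 0.5] 0.5996236002316515 -14.974482448715596
goal shift [ 0.5  1.8 -1.6] turn [-0.02  0.02  0.01]
```

View pics/w14.png

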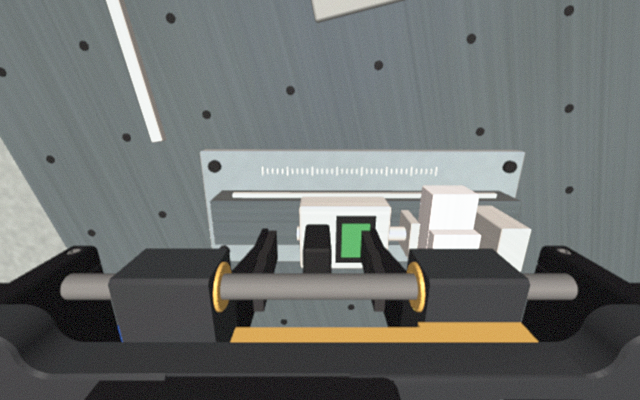

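View pics/z14.png

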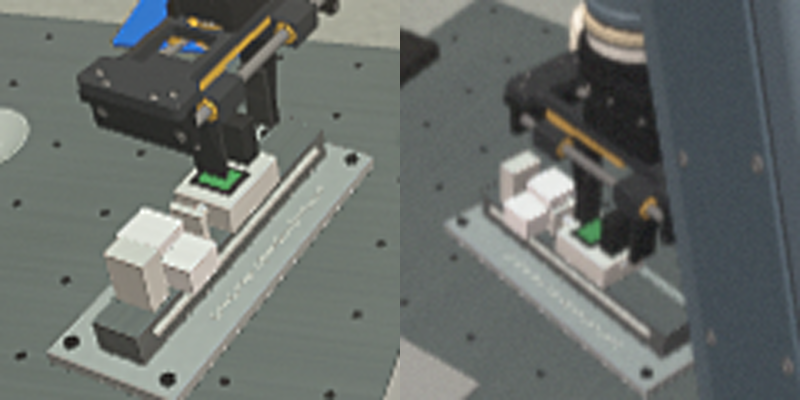

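jog_arm --motion '[0,0,0,0,0,0,0,0,0,0,0,0,0,0,0,0,0,0,0,0,0,0,0,0,0,0,0,0,0,0,0,0,0,0,0,0]' --gripper 0.0

```text
time_s: 23.68
position: [0.4565, -0.1659, 0.0646]
tcp_rot: [[-0.258, -0.002, 0.966], [-0.966, 0.001, -0.258], [-0.0, -1.0, -0.002]]
force: [-3.9, -0.4, 2.4]
opening: 0.179
```

```bash
python3 snap.py w15; python3 -c "
from h import *
p,d=load('w15');cv2.imwrite('pics/z15.png',cv2.resize(p[140:300,190:540],(800,366),interpolation=2)[:,:,::-1])"
```

```text
23.675 [ 0.4565 -0.1659  0.0646] [-3.9 -0.4  2.4] 0.1794043698374405 -14.974486045599155
```

View pics/z15.png

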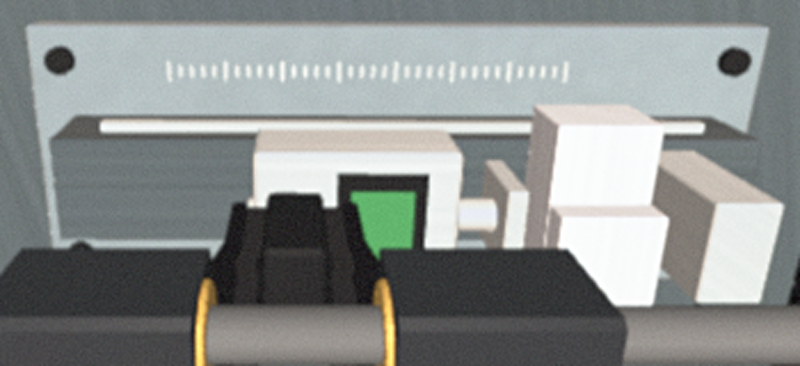

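jog_arm --motion '[0,0,1,0,0,0,0,0,3,0,0,0,0,0,5,0,0,0,0,0,7,0,0,0,0,0,9,0,0,0,0,0,11,0,0,0,0,0,13,0,0,0,0,0,15,0,0,0,0,0,16,0,0,0,0,0,16,0,0,0]'

```text
time_s: 24.98
position: [0.4687, -0.1691, 0.0646]
tcp_rot: [[-0.257, -0.008, 0.966], [-0.966, 0.003, -0.257], [-0.001, -1.0, -0.009]]
force: [-11.3, -0.7, 8.0]
opening: 0.181
```

```bash
python3 snap.py w16; python3 -c "
from h import *
p,d=load('w16');cv2.imwrite('pics/z16.png',cv2.resize(p[140:300,190:540],(800,366),interpolation=2)[:,:,::-1])
s=bot.read_state();u=np.array([np.cos(np.radians(-15)),np.sin(np.radians(-15))]);print((np.array(s['position'])[:2]-[.5626,-.1948])@u*1000)"
```

```text
24.975 [ 0.4687 -0.1691  0.0646] [-11.3  -0.7   8. ] 0.1811361150677685 -14.914961279992195
-97.35989272916213
```

View pics/z16.png

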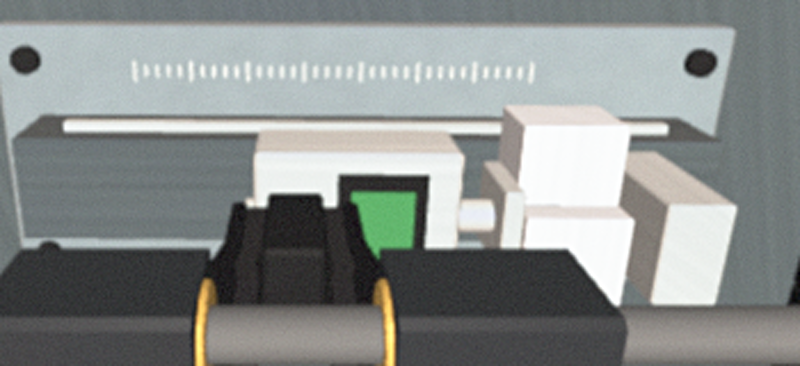

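jog_arm --motion '[0,0,1,0,0,0,0,0,2,0,0,0,0,0,3,0,0,0,0,0,4,0,0,0,0,0,5,0,0,0,0,0,6,0,0,0,0,0,6,0,0,0]'

```text
time_s: 25.9
position: [0.4737, -0.1704, 0.0646]
tcp_rot: [[-0.257, -0.01, 0.966], [-0.966, 0.003, -0.257], [-0.001, -1.0, -0.01]]
force: [-12.2, -1.3, 8.9]
opening: 0.182
```

```bash
python3 snap.py w17; python3 -c "
from h import *
p,d=load('w17');cv2.imwrite('pics/z17.png',cv2.resize(p[140:300,190:540],(800,366),interpolation=2)[:,:,::-1])
s=bot.read_state();u=np.array([np.cos(np.radians(-15)),np.sin(np.radians(-15))]);print((np.array(s['position'])[:2]-[.5626,-.1948])@u*1000)"
```

```text
25.9 [ 0.4737 -0.1704  0.0646] [-12.2  -1.3   8.9] 0.18209266550800274 -14.899269575531196
-92.12790886498978
```

View pics/z17.png

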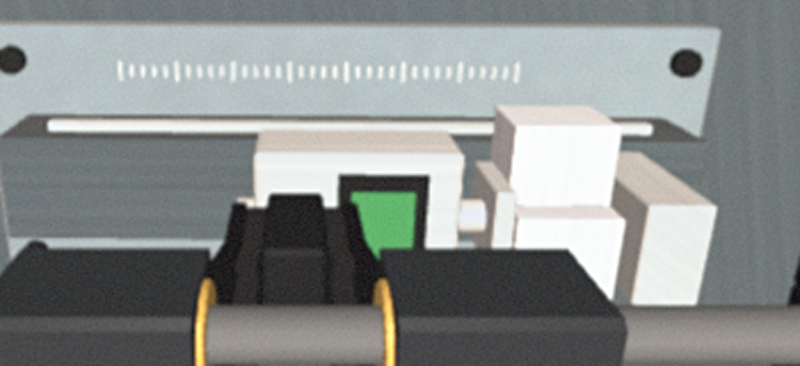

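```bash
cat > prof.py <<'E'
from h import *
import pickle,sys
u=np.array([np.cos(np.radians(-15)),np.sin(np.radians(-15))]);w=np.array([-u[1],u[0]])
for f in sys.argv[1:]:
    p,d=load(f);st=pickle.load(open(f'pics/{f}.pkl','rb'));C=cloud(d,*cam('wrist',st))
    q=(C[...,:2]-[.5626,-.1948]);a=q@u*1000;b=q@w*1000;z=C[...,2]*1000
    res={}
    for nm,mm in(('slide',(z>63)&(z<67.8)&(b>12)&(b<22)&(a<-35)),('plate',(z>66)&(z<74)&(b>3)&(b<12)&(a>-66)&(a<-25)),('rod',(z>55)&(z<63.5)&(abs(b)<5)&(a>-70)&(a<-30)),('blockhi',(z>70)&(z<75)&(b<-3)&(b>-25)&(a>-45)&(a<8)),('blocklo',(z>60)&(z<64.5)&(b>8)&(b<25)&(a>-45)&(a<8)),('blockhi2',(z>70.5)&(z<75)&(b>13)&(a>-45)&(a<8)),('anvil',(z>79)&(z<85)&(a>-8)&(a<25)&(abs(b)<12))):
        t=a[mm];
        if len(t)>5: res[nm]=(len(t),)+tuple(np.percentile(t,[2,98]).round(1))
    print(f,res)
E
python3 prof.py w1 w12 w13 w14 w15 w16 w17
```

```text
w1 {'slide': (368, np.float64(-121.1), np.float64(-63.5)), 'plate': (52, np.float64(-65.4), np.float64(-44.7)), 'rod': (76, np.float64(-61.3), np.float64(-50.0)), 'blockhi': (14, np.float64(-44.5), np.float64(0.6)), 'blocklo': (11, np.float64(-35.5), np.float64(7.0)), 'anvil': (326, np.float64(0.3), np.float64(17.6))}
w12 {'slide': (685, np.float64(-114.3), np.float64(-63.0)), 'plate': (98, np.float64(-66.0), np.float64(-26.8)), 'rod': (135, np.float64(-62.4), np.float64(-32.5)), 'blockhi': (828, np.float64(-34.5), np.float64(-5.7)), 'blocklo': (609, np.float64(-34.5), np.float64(-5.6)), 'anvil': (539, np.float64(0.3), np.float64(17.3))}
w13 {'slide': (662, np.float64(-120.9), np.float64(-63.5)), 'plate': (131, np.float64(-65.7), np.float64(-25.6)), 'rod': (144, np.float64(-61.3), np.float64(-33.0)), 'blockhi': (732, np.float64(-34.9), np.float64(0.5)), 'blocklo': (573, np.float64(-35.0), np.float64(0.5)), 'blockhi2': (10, np.float64(1.0), np.float64(7.5)), 'anvil': (537, np.float64(0.1), np.float64(17.7))}
w14 {'slide': (1344, np.float64(-120.5), np.float64(-63.7)), 'plate': (304, n
[... 743 characters left out ...]
, 'plate': (463, np.float64(-65.7), np.float64(-25.9)), 'rod': (228, np.float64(-48.2), np.float64(-38.1)), 'blockhi': (518, np.float64(-34.3), np.float64(0.8)), 'blocklo': (1193, np.float64(-34.7), np.float64(1.2)), 'blockhi2': (35, np.float64(0.5), np.float64(7.5)), 'anvil': (1113, np.float64(0.1), np.float64(17.5))}
w17 {'slide': (1362, np.float64(-102.3), np.float64(-45.8)), 'plate': (539, np.float64(-65.6), np.float64(-26.0)), 'rod': (174, np.float64(-43.1), np.float64(-35.4)), 'blockhi': (390, np.float64(-33.1), np.float64(0.7)), 'blocklo': (1171, np.float64(-31.9), np.float64(1.7)), 'blockhi2': (39, np.float64(0.2), np.float64(7.3)), 'anvil': (1109, np.float64(0.2), np.float64(17.6))}
```

Run:
```python
from h import *
im=np.vstack([cv2.resize(load(f)[0][195:250,370:510],(800,200 if 0 else 300),interpolation=2) for f in('w15','w17')])
cv2.imwrite('pics/z17b.png',im[:,:,::-1])
a,da=bot.capture('scene');b,db=bot.capture('side');np.savez('pics/scene17.npz',p=a,d=da);np.savez('pics/side17.npz',p=b,d=db)
im=np.zeros((400,800,3),np.uint8);im[:,:400]=cv2.resize(a[200:260,190:250],(400,400),interpolation=2);im[:,400:]=cv2.resize(b[125:185,305:365],(400,400),interpolation=2);cv2.imwrite('pics/z17c.png',im[:,:,::-1])
```

```text
(no output)
```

View pics/z17b.png

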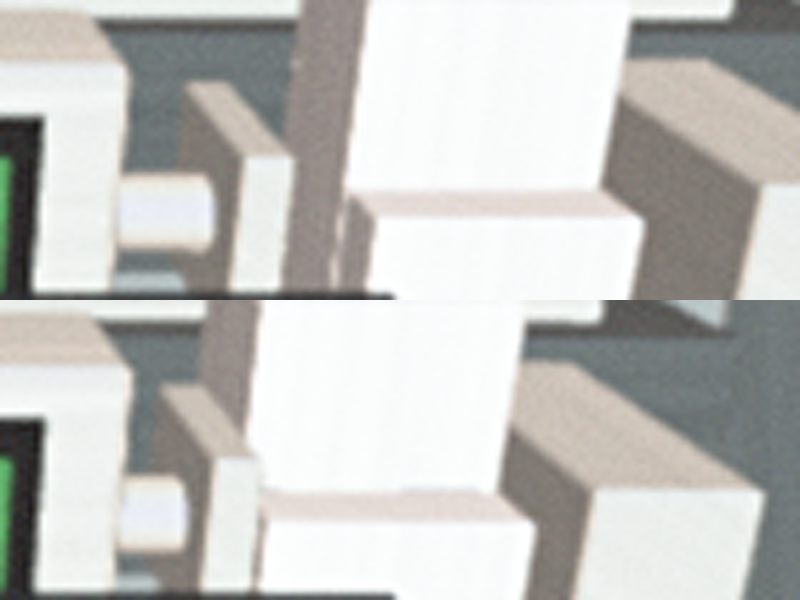

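View pics/z17c.png

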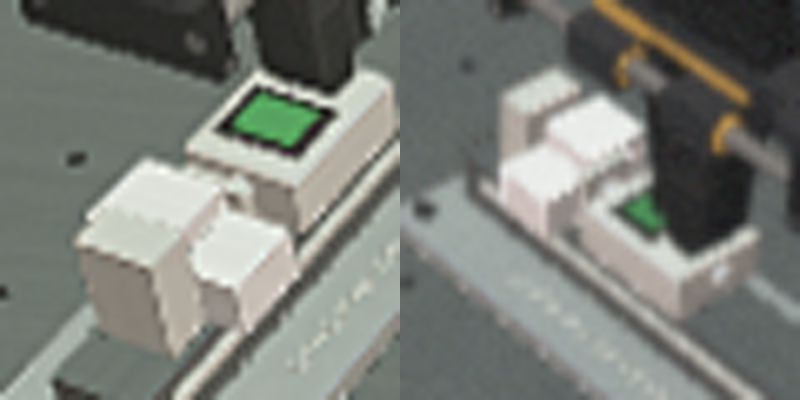

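jog_arm --motion '[0,0,1,0,0,0,0,0,2,0,0,0,0,0,3,0,0,0,0,0,3,0,0,0]'

```text
time_s: 26.55
position: [0.4759, -0.171, 0.0646]
tcp_rot: [[-0.257, -0.011, 0.966], [-0.966, 0.004, -0.257], [-0.001, -1.0, -0.012]]
force: [-13.8, -1.3, 11.3]
opening: 0.18
```

```bash
python3 snap.py w18; python3 prof.py w18; python3 -c "
from h import *
im=np.vstack([cv2.resize(load(f)[0][195:250,370:510],(800,200 if 0 else 300),interpolation=2) for f in('w17','w18')])
cv2.imwrite('pics/z18.png',im[:,:,::-1])
s=bot.read_state();u=np.array([np.cos(np.radians(-15)),np.sin(np.radians(-15))]);print((np.array(s['position'])[:2]-[.5626,-.1948])@u*1000)"
```

```text
26.55 [ 0.4759 -0.171   0.0646] [-13.8  -1.3  11.3] 0.1797587261703608 -14.884849000612451
w18 {'slide': (1341, np.float64(-100.2), np.float64(-43.4)), 'plate': (586, np.float64(-65.4), np.float64(-26.3)), 'rod': (122, np.float64(-40.9), np.float64(-35.3)), 'blockhi': (322, np.float64(-33.5), np.float64(0.8)), 'blocklo': (1193, np.float64(-34.9), np.float64(1.0)), 'blockhi2': (32, np.float64(0.7), np.float64(7.6)), 'anvil': (1114, np.float64(0.1), np.float64(17.8))}
-89.93180008829812
```

View pics/z18.png

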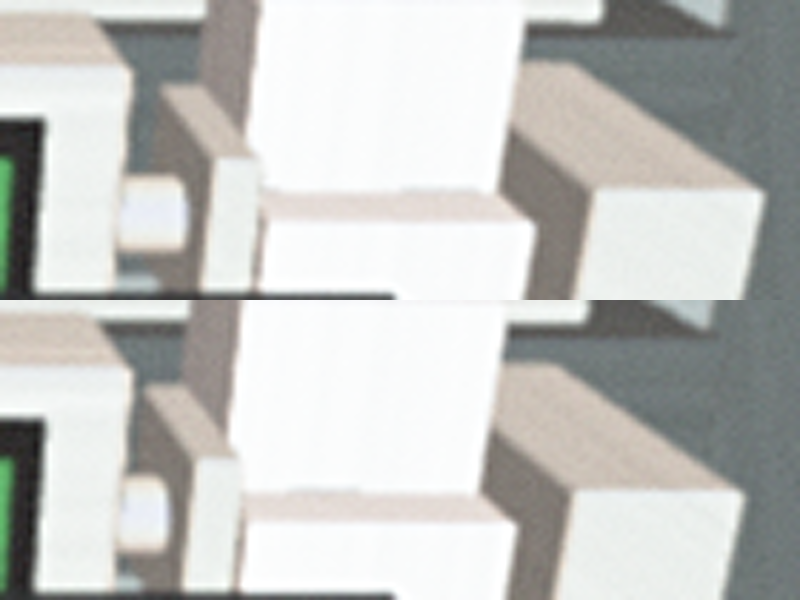

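jog_arm --motion '[0,0,-1,0,0,0,0,0,-2,0,0,0,0,0,-3,0,0,0,0,0,-4,0,0,0,0,0,-4,0,0,0]'

```text
time_s: 27.22
position: [0.476, -0.1711, 0.0646]
tcp_rot: [[-0.258, -0.003, 0.966], [-0.966, 0.001, -0.258], [-0.0, -1.0, -0.004]]
force: [-6.1, -0.3, 5.6]
opening: 0.185
```

```bash
python3 -c "
from h import *
s=bot.read_state();u=np.array([np.cos(np.radians(-15)),np.sin(np.radians(-15))]);print((np.array(s['position'])[:2]-[.5626,-.1948])@u*1000,s['force'])"
```

```text
-89.83165738058162 [-6.0975939  -0.26858238  5.56699061]
```

jog_arm --motion '[0,0,-1,0,0,0,0,0,-2,0,0,0,0,0,-2,0,0,0]'

```text
time_s: 27.6
position: [0.476, -0.1712, 0.0646]
tcp_rot: [[-0.259, 0.0, 0.966], [-0.966, -0.0, -0.259], [-0.0, -1.0, 0.0]]
force: [-2.4, -0.5, 1.6]
opening: 0.18
```

```bash
python3 -c "
from h import *
s=bot.read_state();u=np.array([np.cos(np.radians(-15)),np.sin(np.radians(-15))]);print((np.array(s['position'])[:2]-[.5626,-.1948])@u*1000,s['force'])"
```

```text
-89.73962496031525 [-2.38269963 -0.45586885  1.62594141]
```

Force is nearly unloaded and the slide hasn't moved. Release and retreat upward.

jog_arm --motion '[0,0,0,0,0,0,0,0,0,0,0,0,0,0,0,0,0,0,0,0,0,0,0,0]' --gripper 0.6

```text
time_s: 28.1
position: [0.476, -0.1712, 0.0647]
tcp_rot: [[-0.259, 0.0, 0.966], [-0.966, -0.0, -0.259], [0.0, -1.0, 0.001]]
force: [0.8, 0.4, 0.2]
opening: 0.54
```

jog_arm --motion '[0,-10,0,0,0,0,0,-30,0,0,0,0,0,-60,0,0,0,0,15,-90,30,0,0,0,30,-105,60,0,0,0,40,-110,75,0,0,0,40,-110,80,0,0,0,40,-110,80,0,0,0,40,-110,80,0,0,0]'

```text
time_s: 29.22
position: [0.5416, -0.2294, 0.1741]
tcp_rot: [[-0.258, -0.002, 0.966], [-0.966, 0.001, -0.258], [-0.001, -1.0, -0.002]]
force: [0.8, -0.3, 0.2]
opening: 0.6
```

```bash
python3 snap.py w19; python3 prof.py w19
python3 - <<'E'
from h import *
a,da=bot.capture('scene');b,db=bot.capture('side');np.savez('pics/scene19.npz',p=a,d=da);np.savez('pics/side19.npz',p=b,d=db)
im=np.zeros((600,800,3),np.uint8);im[:400,:400]=cv2.resize(a[190:260,185:255],(400,400),interpolation=2);im[:400,400:]=cv2.resize(b[125:195,305:375],(400,400),interpolation=2)
im[400:]=cv2.resize(load('w19')[0][60:240,120:520],(444,200)) if 0 else 0
cv2.imwrite('pics/z19.png',im[:400,:,::-1])
E
```

```text
29.225 [ 0.5416 -0.2294  0.1741] [ 0.8 -0.3  0.2] 0.5999740924056255 -14.95838249038765
w19 {'slide': (574, np.float64(-100.2), np.float64(-43.0)), 'plate': (272, np.float64(-65.5), np.float64(-27.0)), 'rod': (48, np.float64(-41.7), np.float64(-37.0)), 'blockhi': (702, np.float64(-32.8), np.float64(-0.3)), 'blocklo': (563, np.float64(-41.8), np.float64(-0.3)), 'blockhi2': (8, np.float64(1.4), np.float64(7.8)), 'anvil': (479, np.float64(1.0), np.float64(17.9))}
```

View pics/z19.png

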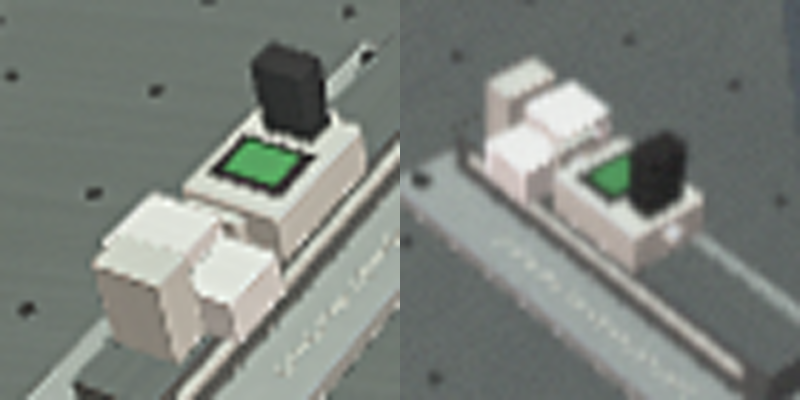

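View pics/w19.png

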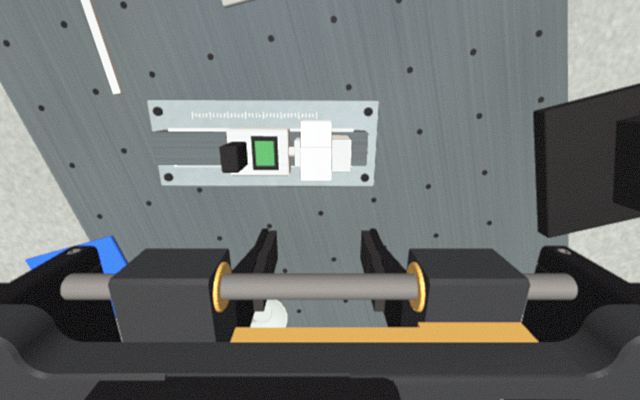

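Run:
```python
from h import *
import pickle
u=np.array([np.cos(np.radians(-15)),np.sin(np.radians(-15))]);w=np.array([-u[1],u[0]])
f='w19';p,d=load(f);st=pickle.load(open(f'pics/{f}.pkl','rb'));C=cloud(d,*cam('wrist',st))
q=(C[...,:2]-[.5626,-.1948])*1000;a=q@u;b=q@w;z=C[...,2]*1000
for nm,m in(('hi',(z>70)&(z<75.5)&(a>-31)&(a<0)&(abs(b)<35)),('lo',(z>60)&(z<65)&(a>-29)&(a<-1)&(b>0)&(b<40))):
    r=cv2.minAreaRect(np.stack([a[m],b[m]],1).astype(np.float32));print(nm,m.sum(),np.round(r[0],1),np.round(r[1],1),round(r[2],1),np.median(z[m]).round(1),np.percentile(b[m],[1,99]).round(1))
print(bot.read_state()['time_s']); print(bot.hand_in())
```

```text
hi 996 [-15.6  -7.7] [30.6 38.5] 0.4 72.1 [-26.8   4.7]
lo 738 [-15.1  16.5] [27.8 24.3] 0.2 62.1 [ 4.5 28.6]
29.375
the job is handed in; nothing more can be done
None
```

The stepped block is clamped in the bench caliper and the job is handed in at about 29.4 s. No verdict came back, so these are my own measurements.

**What I did:** I took the block from the end of the rack nearest the robot, gripping it across its width, and set it down on the grey pad. I then took it again by its ends and laid it across the caliper bed. To shut the jaw I gripped the tab, pushed the slide about 20 mm, took the load off the arm, let go and moved clear.

**Last checks:**

| Check | Result |
|---|---|
| Position on the bed | flat, spans about -27 to +28.5 mm across the bed, so centred within about 1 mm |
| Squareness to the jaws | under 0.5° |
| Contact with the anvil | sits against it in the images; clamp forces not measured directly |
| Spring face pushed in | about 4.7 to 6 mm (allowed 3 to 10) |
| Robot | clear of everything |

**What failed or disagreed:**
- **Fingertip position:** The first grasp closed on nothing above the block. The wrist depth images put the fingertips about 12 mm behind the reported TCP, not 22 mm ahead as described. I used that measured offset for the rest of the job. Nothing was disturbed.
- **Spring face reading:** The slide travel and the visible length of the plunger rod both gave just under 6 mm. The depth profile gave about 4.7 mm.
- **Other two blocks:** I did not touch them, but I did not measure their positions again at the end.

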